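# Refill the kitchen water softener and reset its litre counter

### The arm

A 7-joint arm with a two-finger parallel gripper is mounted at the origin on the work surface. World frame = base frame: x ahead of the robot, y to its left, z up, the work surface at z = 0. Lengths are in m, angles in rad, forces in N, time in s.
With the tool pointing down it reaches from about 0.425 to 0.875 m from the base axis. Payload 4.7 kg.
Tool frame: the origin (TCP) lies between the finger pads, 19 mm behind the fingertips; this is the grasp point; z points along the fingers, y is the direction in which the jaws open and shut (so a half turn about z gives the same grasp; the last joint's range is limited). The gripper opens to 87 mm and grips with 3 to 60 N. Pads are 19 mm wide; open, the fingers measure 117 mm over their backs; the gripper's body (75 mm by 190 mm) begins 51 mm behind the grasp point.
Start: joints at [-1.11, 0.321, -0.07, 1.45, 0.023, 1.371, -0.057], TCP at [0.281, 0.586, 0.241] pointing down, gripper open.
Joint ranges: [-2.86, 2.86], [-0.3, 2.09], [-1.38, 1.24], [0.06, 2.45], [-1.56, 4.7], [0.09, 2.05], [-2.69, 2.69]. Speed limits (rad/s): [2.57, 2.57, 3.14, 3.14, 3.14, 3.14, 3.14].

### API

Orientations are given as a rotation vector (axis times angle).
In Python, from bench import ctrl gives the robot as it stands. The module is installed in compiled form; this text tells all that it offers.
- The arm moves only by the tool step_arm, never from a script. Its argument "plan" is a list of rows, each a list of 3 entries, a list of its own where there are three numbers: the turn, a rotation vector about the tool's x, y, z in rad, then the shift along the tool's x, y, z in m, then the closure in counts, from 0 (fully open) to 255 (shut). In form: [[[rx, ry, rz], [x, y, z], hand], ...]. A call has exactly 10 rows; each row is the pose to reach, as a shift and turn from the pose commanded when the call began, along the tool's axes at that moment; what a row does not reach only later rows make up. A row lasts 1/8 s, in which the tool goes at most 62.5 mm and 10.7 degrees, less where a joint would pass 70% of its speed; a pose out of reach is approached as far as the arm can. A call with a gripper value outside its range is refused whole. The fingers move at their own pace and stop on an object; "squeeze" is the grip in N (left out, the last holds). Time passes only in rows, so rows that repeat a pose let the fingers close, or fill a call up. It gives the time, the measured TCP pose, the force and the opening at its end, in the units of the state.
- ctrl.get_state(): the state, without advancing time (a new reading comes with each control period).
- ctrl.get_image(name): name is "scene" or "top" or "wrist"; returns the picture (480x640x3 uint8, red, green, blue); there is no depth.
- ctrl.calibration(name): a dict with "fov_y" (degrees; the focal length in pixels is half the picture's height over the tangent of half this angle, whatever the lens; pixels are square), "cx", "cy" (the principal point, pixels), "rvec" (rotation vector, rad) and "tvec" (3), from world to camera coordinates, as OpenCV has them. Camera axes: x right, y down, z forward; pixel columns grow to the right and rows downward; lengths in m; the calibration is good to about 2 mm. A picture is of the moment at which its call begins: read the wrist's pose just before it. calibration takes no time and is no camera call; for the wrist camera it gives the pose at the moment of the call.
- ctrl.close_job(): hands the job in, once; it reports no verdict.
Trained networks look in the newest picture that a camera, given by its name, has taken for a name from the list of things; names that differ only in an ending like _2 or _b are one class to them, and where a whole thing is asked for, a point or a joint stands for the part that bears it (a point fixed in the world has none). Each returns a list of dicts, best first, with "score" (0 to 1); they miss things now and then, are a little off and sometimes report something else, mostly with a low value. They report only what shows in the picture. A call takes as long as a camera call. They do not tell look-alikes from the thing itself.
- ctrl.cut_out(camera, label): "pixels" (480x640 bool, what is visible of it) and "rect" ([left, top, width, height] in pixels, round what is visible of it).
The state is a dict: "time": time; "joint_positions": joint angles; "qd": joint speeds; "joint_torque": joint torques, N m; "position": TCP position; "tool_rot": TCP orientation; "ft_force": force on the tool from outside, world axes, zero at the start; "torque": the same for the moment, N m; "grip_width": opening from 0.0 (shut) to 1.0 (fully open).
Only numpy, scipy, OpenCV 4.12 (cv2) and the standard library are available. Lean on these libraries where they do the work, as an engineer would, in place of code of your own. Each camera call takes 0.05 s, during which the arm holds its last target.

### The job

Refill the water softener with salt: unscrew its cap anticlockwise, regripping for several twists until it lifts free, and leave the cap standing right way up, wholly on the drying mat so that its seal can dry. Then put every salt block from the counter top into the open drum so that it lies below the rim, and after that turn the litre counter's knob back anticlockwise to its zero stop. Leave the soap bottle, the bowl and the mug where they stand.

Things in the scene. Friction and masses are not known exactly. Their poses are not given: they have to be found in the camera images.
- softener: Water softener: white plastic drum fixed to the counter top, 160 mm across and 95 mm tall, with a narrower neck (114 mm outside, 104 mm inside) rising to the rim 130 mm above the counter top. Straight inside, its floor 12 mm up. Coarse outside screw thread on the neck. Origin: centre of its underside, z up.
- softener_rim (a point): Centre of the softener's mouth, at rim height. The thread on the neck: turned anticlockwise seen from above, the cap rises 3.8 mm per rad (with 2.5 mm of up-and-down play; the gripper should rise with it) and lifts free once its yaw is 4.6 to 5.0 rad past the softener's; short of that the thread holds it down.
- cap: Grey plastic screw cap of the softener, loose, 140 mm across, 0.22 kg: hollow below (skirt 30 mm deep), flat top 36 mm above its lower edge, a bar grip on top. Origin: centre of its lower edge, z up. Screwed on, its origin is about 100 mm above the softener's and its yaw within 0.25 rad of the softener's. Turns easily (under 0.3 Nm) and stays where left.
- cap_grip (a point): Middle of the cap's bar grip, 59 mm above the cap's lower edge, a good TCP height. The bar is 64 mm long (cap's x), 24 mm wide (cap's y), from 36 to 65 mm above the lower edge.
- mat: Ribbed dark rubber drying mat, fixed, 240 by 240 mm, 5 mm thick. Origin: centre of its underside, x and y along its sides.
- salt1: Salt block: white, 60 mm (its x) by 36 mm (its y) by 26 mm tall (its z), rounded edges, 0.11 kg, lying on the counter top. Between two and four blocks are present. Origin: centre of its underside.
- salt2: Salt block: white, 60 mm (its x) by 36 mm (its y) by 26 mm tall (its z), rounded edges, 0.11 kg, lying on the counter top. Between two and four blocks are present. Origin: centre of its underside.
- salt3: Salt block: white, 60 mm (its x) by 36 mm (its y) by 26 mm tall (its z), rounded edges, 0.11 kg, lying on the counter top. Between two and four blocks are present. Origin: centre of its underside.
- salt4: Salt block: white, 60 mm (its x) by 36 mm (its y) by 26 mm tall (its z), rounded edges, 0.11 kg, lying on the counter top. Between two and four blocks are present. Origin: centre of its underside.
- counter_base: Housing of the litre counter: white box fixed to the counter top, 100 mm (its x) by 120 mm (its y), 40 mm tall, scale marks round the knob. Origin: centre of its underside.
- counter (a joint): Angle in rad of the litre counter's reset knob: 0 at the zero stop, grows clockwise seen from above to 5.0, so turn it anticlockwise to 0. Starts at 2.2 to 4.4 and stays where left. The bar grip's yaw is the housing's yaw minus this value; at 0 the bar lies along the housing's x, its white pointer at the -x end by the broad zero mark.
- counter_grip (a point): Point on the knob's axis, in its bar grip, 73 mm above the counter top, a good TCP height. Knob: black disc 60 mm across on top of the housing, with a bar grip 54 mm long, 16 mm wide, from 50 to 81 mm above the counter top.
- soap: Bystander: soap bottle, 60 mm across, 190 mm tall. Origin: centre of its underside.
- bowl: Bystander: steel bowl, 150 mm across, 50 mm tall. Origin: centre of its underside.
- mug: Bystander: white mug, 80 mm across, 90 mm tall. Origin: centre of its underside.
Not all that is in view belongs to the job. What is shaped like the salt1 but turquoise or yellow is not meant.

How it is judged:
By the outcome, as a careful person would: the job done as asked, in the order asked, and still so for the second after the job is handed in, with the robot touching nothing.
Of salt1, salt2, salt3, salt4 only 2 to 4 are there at a start; the rules pass over those that are not, and their reading is None.
At some moment in a run one of salt1, salt2, salt3, salt4 may be knocked a few centimetres aside while the robot is not near it.
Once in a run the grip may slacken for a moment while it holds something.
It also fails if it takes over 210 s, if anything falls off the work surface, if the arm or the gripper's body presses on something with over 40 N, if the wrist force passes 120 N, or if a joint passes its speed limit or range.

## Working session

There is one attempt and no reset: what is moved stays moved. The work goes in short steps, Python scripts to look and compute and a tool call to move; the robot and the scene stay as the last step left them, time stands still between calls to the robot, and variables do not carry over. Pictures are saved under pics/ and viewed, and the job is handed in when it is done.

Besides the shell and the picture viewer there is one more tool, called in YAML: its name, and indented under it one key for each argument. step_arm: Moves the arm, as the interface text tells. Its arguments: {"type":"object","properties":{"plan":{"type":"array"},"squeeze":{"type":"number"}},"required":["plan"]}

```bash
mkdir -p pics; ls; python3 - <<'E'
from bench import ctrl
import cv2
s=ctrl.get_state();print(s)
for n in ["scene","top","wrist"]:
    print(n,ctrl.calibration(n))
    im=ctrl.get_image(n);cv2.imwrite(f"pics/{n}0.png",im[:,:,::-1])
E
```

```text
pics
{'time': 0.0, 'joint_positions': array([-1.10990021,  0.32185184, -0.07008678,  1.45171173,  0.02263348,
        1.37079357, -0.05688334]), 'qd': array([-8.09176911e-06,  4.39647296e-04,  1.31674653e-03, -2.55755316e-03,
        1.99604366e-03, -1.58090730e-04,  6.92074604e-04]), 'joint_torque': array([-4.87593479e-04, -4.91269720e+01, -4.04511597e-01, -3.12531817e+01,
       -6.40664343e-02,  4.36769030e-02,  1.87696951e-04]), 'position': array([0.28067326, 0.58568626, 0.24012435]), 'tool_rot': array([-0.69584716, -3.06324237,  0.0030678 ]), 'ft_force': array([ 0.71093271, -0.3452778 , -0.15784182]), 'torque': array([-0.03716689,  0.01052892,  0.00158238]), 'grip_width': 0.9981377412783748}
scene {'fov_y': 42.439421486521454, 'cx': 315.9833401386263, 'cy': 235.3401301687195, 'rvec': array([ 0.70038459,  2.46328012, -1.28454324]), 'tvec': array([ 0.46935492, -0.05747614,  1.87667126])}
top {'fov_y': 44.62769192530156, 'cx': 311.98303452820636, 'cy': 243.90136480179999, 'rvec': array([ 2.15043538, -2.19781969,  0.09871716]), 'tvec': array([-0.0090729 ,  0.56497963,  1.39487034])}
wrist {'fov_y': 67.36078965304968, 'cx': 320.58931429012756, 'cy': 238.91870476726956, 'rvec': array([-2.46734573, -1.55363985, -0.19862604]), 'tvec': array([-0.64908153, -0.03075244,  0.38985396])}
```

View pics/top0.png

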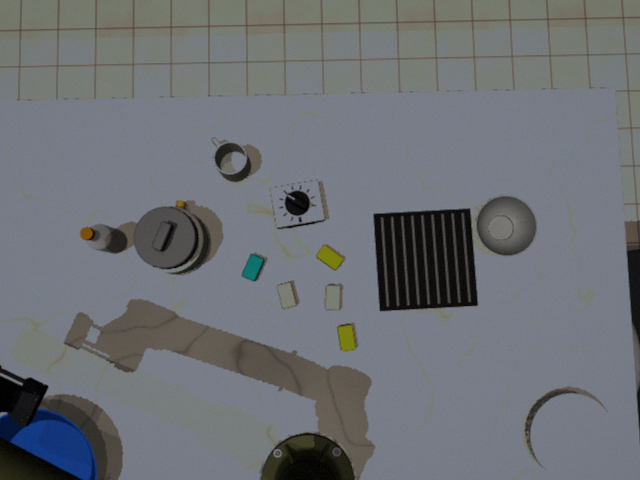

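View pics/scene0.png

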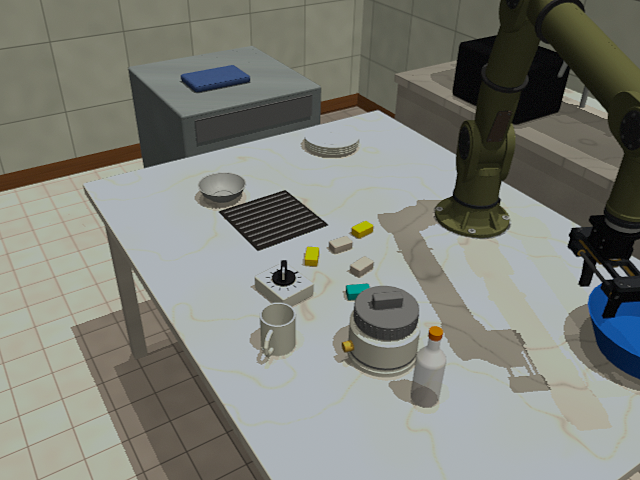

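View pics/wrist0.png

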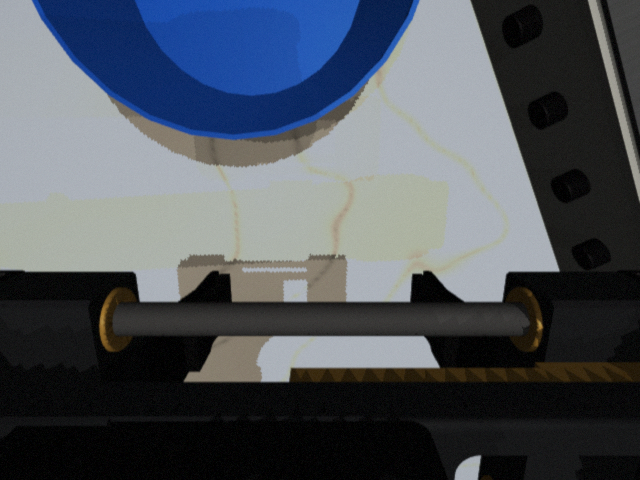

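```bash
cat > h.py <<'E'
from bench import ctrl
import cv2, numpy as np
from scipy.spatial.transform import Rotation as R
def cal(n):
    c=ctrl.calibration(n);f=240/np.tan(np.radians(c['fov_y'])/2)
    return np.array([[f,0,c['cx']],[0,f,c['cy']],[0,0,1]]),R.from_rotvec(c['rvec']).as_matrix(),np.array(c['tvec'])
def proj(C,P):
    K,Rm,t=C;p=(np.atleast_2d(P)@Rm.T+t)@K.T
    return p[:,:2]/p[:,2:]
def unproj(C,uv,z):
    K,Rm,t=C;uv=np.atleast_2d(uv).astype(float)
    d=np.c_[uv,np.ones(len(uv))]@np.linalg.inv(K).T@Rm
    o=-Rm.T@t
    return o+d*((z-o[2])/d[:,2])[:,None]
def shot(n,name=None):
    C=cal(n);im=ctrl.get_image(n)[:,:,::-1].copy()
    if name: cv2.imwrite(f"pics/{name}.png",im)
    return C,im
def crop(im,x0,y0,x1,y1,name):
    c=im[y0:y1,x0:x1];s=min(800/c.shape[1],600/c.shape[0])
    cv2.imwrite(f"pics/{name}.png",cv2.resize(c,None,fx=s,fy=s,interpolation=cv2.INTER_CUBIC))
def st():
    s=ctrl.get_state();M=R.from_rotvec(s['tool_rot']).as_matrix()
    print('t %.2f'%s['time'],'p',s['position'].round(4),'yaw(y-axis) %.3f'%np.arctan2(M[1,1],M[0,1]),'x-axis %.3f'%np.arctan2(M[1,0],M[0,0]),'zdir',M[:,2].round(3),'F',s['ft_force'].round(1),'w %.3f'%s['grip_width'],'q',s['joint_positions'].round(2))
    return s,M
def poly(mask):
    cs,_=cv2.findContours(mask.astype(np.uint8),cv2.RETR_EXTERNAL,cv2.CHAIN_APPROX_NONE)
    return max(cs,key=len)[:,0,:].astype(np.float32)
E
python3 - <<'E'
from h import *
for cam in ["top","scene"]:
    C,im=shot(cam)
    for l in ["softener","cap","cap_grip","mat","salt1","counter_base","counter","counter_grip","soap","bowl","mug"]:
        for d in ctrl.cut_out(cam,l)[:5]:
            m=d['pixels'];ys,xs=np.nonzero(m)
            g=unproj(C,[[xs.mean(),ys.mean()]],0)[0][:2]
            print(cam,l,'%.2f'%d['score'],np.round(d['rect']),m.sum(),(xs.mean().round(1),ys.mean().round(1)),g.round(3))
C,im=shot("top"); crop(im,120,180,380,375,"topcrop"); print(ctrl.get_state()['time'])
E
```

```text
top softener 0.78 [152. 200.  58.  73.] 1081 (np.float64(191.8), np.float64(246.1)) [0.568 0.276]
top softener 0.51 [285. 192.  26.  23.] 484 (np.float64(296.2), np.float64(202.4)) [0.672 0.016]
top cap 0.80 [133. 207.  67.  61.] 3177 (np.float64(165.0), np.float64(237.1)) [0.592 0.342]
top cap_grip 0.72 [134. 207.  66.  66.] 3161 (np.float64(165.3), np.float64(237.2)) [0.592 0.342]
top cap_grip 0.65 [148. 198.  61.  76.] 1032 (np.float64(190.5), np.float64(245.9)) [0.569 0.279]
top mat 0.79 [377. 212.  99.  95.] 9418 (np.float64(424.4), np.float64(259.3)) [ 0.523 -0.298]
top salt1 0.87 [326. 280.  12.  28.] 360 (np.float64(331.9), np.float64(297.1)) [ 0.435 -0.067]
top salt1 0.77 [340. 323.  15.  27.] 394 (np.float64(345.6), np.float64(336.8)) [ 0.338 -0.098]
top salt1 0.70 [243. 252.  18.  29.] 394 (np.float64(252.1), np.float64(267.0)) [0.513 0.128]
top salt1 0.56 [277. 280.  19.  29.] 364 (np.float64(286.0), np.float64(294.8)) [0.443 0.045]
top salt1 0.21 [474. 194.  62.  62.] 2979 (np.float64(505.4), np.float64(225.2)) [ 0.603 -0.502]
top counter_base 0.73 [270. 181.  54.  48.] 
[... 1999 characters left out ...]
scene counter 0.74 [274. 260.  24.  26.] 399 (np.float64(283.1), np.float64(275.0)) [ 0.63  -0.043]
scene counter_grip 0.72 [269. 263.  24.  26.] 402 (np.float64(282.7), np.float64(275.5)) [ 0.632 -0.042]
scene counter_grip 0.64 [410. 327.  39.  80.] 1974 (np.float64(428.3), np.float64(370.7)) [0.526 0.413]
scene soap 0.58 [409. 325.  38.  80.] 1953 (np.float64(428.1), np.float64(370.8)) [0.526 0.413]
scene soap 0.58 [350. 288.  67.  54.] 2968 (np.float64(385.4), np.float64(312.5)) [0.49  0.213]
scene soap 0.49 [220. 191. 105.  62.] 3639 (np.float64(271.4), np.float64(219.5)) [ 0.528 -0.292]
scene bowl 0.64 [199. 172.  47.  30.] 1164 (np.float64(220.6), np.float64(186.1)) [ 0.573 -0.549]
1.4
```

View pics/topcrop.png

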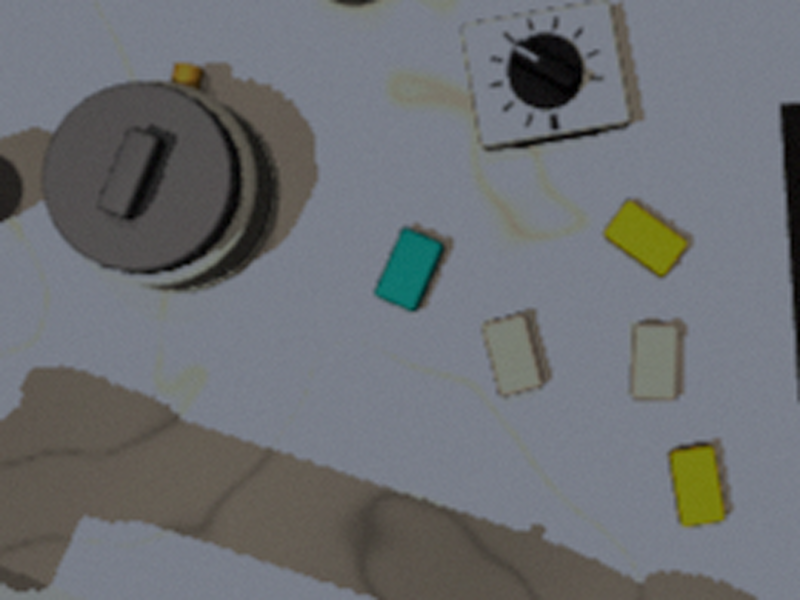

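```bash
python3 - <<'E'
from h import *
s,M=st()
K,Rm,t=cal("wrist"); o=-Rm.T@t
print('cam in tool',M.T@(o-s['position']),'cam axes in tool',(M.T@Rm.T).round(3))
C=cal("top");print('top cam at',-C[1].T@C[2])
d=[x for x in ctrl.cut_out("top","cap")][0]
p=poly(d['pixels']);(c,r)=cv2.minEnclosingCircle(p);print(c,r)
print('cap',unproj(C,[c],0.136),unproj(C,[[165,237]],0.136))
for l,z in (("salt1",.026),("counter_base",.04),("mat",.005)):
    for d in ctrl.cut_out("top",l):
        p=poly(d['pixels']);w=unproj(C,p,z)[:,:2].astype(np.float32);print(l,cv2.minAreaRect(w))
print('knob',unproj(C,[[296.3,202.3]],.081))
for l,z in (("bowl",.05),("mug",.09),("soap",.19)):
    for cam in ("top","scene"):
      CC=cal(cam)
      for d in ctrl.cut_out(cam,l)[:1]:
        p=poly(d['pixels']);print(l,cam,unproj(CC,[cv2.minEnclosingCircle(p)[0]],z))
E
```

```text
t 1.40 p [0.2809 0.5862 0.2413] yaw(y-axis) 1.124 x-axis 2.695 zdir [ 0.  0. -1.] F [-0.6  0.6 -0.6] w 1.003 q [-1.11  0.32 -0.07  1.45  0.02  1.37 -0.06]
cam in tool [ 0.06940239  0.0001448  -0.14314261] cam axes in tool [[-0.    -0.967 -0.255]
 [ 1.    -0.    -0.001]
 [ 0.001 -0.255  0.967]]
top cam at [ 0.43491085 -0.02096426  1.44061119]
(165.2790069580078, 237.1346435546875) 32.349605560302734
cap [[0.57698656 0.30739312 0.136     ]] [[0.57730403 0.30801961 0.136     ]]
salt1 ((0.3391802906990051, -0.0969364121556282), (0.061098404228687286, 0.036621853709220886), 7.953320503234863)
salt1 ((0.5319570302963257, -0.060967981815338135), (0.06251175701618195, 0.03928173705935478), 52.56892395019531)
salt1 ((0.44331929087638855, 0.0439140610396862), (0.060060765594244, 0.037974271923303604), 12.728796005249023)
salt1 ((0.5130855441093445, 0.12502771615982056), (0.039830826222896576, 0.062745600938797), 64.7012939453125)
salt1 ((0.43518540263175964, -0.06794019043445587), (0.03610246255993843, 0.0575806200504303), 88.75367736816406)
counter_base ((0.6611868739128113, 0.013572737574577332), (0.10416554659605026, 0.11951134353876114), 9.004045486450195)
mat ((0.5252440571784973, -0.2967938482761383), (0.24204353988170624, 0.2442302256822586), 1.9169222116470337)
knob [[0.65855375 0.013351   0.081     ]]
bowl top [[ 0.59706192 -0.48465552  0.05      ]]
bowl scene [[ 0.60058553 -0.48641841  0.05      ]]
mug top [[0.76827819 0.17165427 0.09      ]]
soap top [[0.5764714  0.42675083 0.19      ]]
soap scene [[0.65730042 0.52778963 0.19      ]]
```

```bash
cat >> h.py <<'E'
def go(p,ydir=None):
    """shift/turn in tool axes from measured pose to p, jaw-axis yaw ydir, tool straight down"""
    s,M=st()
    print('shift',(M.T@(np.array(p)-s['position'])).round(4))
    if ydir is not None:
        y=np.array([np.cos(ydir),np.sin(ydir),0]);z=np.array([0,0,-1.]);x=np.cross(y,z)
        T=np.c_[x,y,z];print('turn',R.from_matrix(M.T@T).as_rotvec().round(4))
E
python3 -c "
from h import *
go([.637,.28,.285],1.124)"
```

```text
t 1.90 p [0.2809 0.5862 0.2413] yaw(y-axis) 1.124 x-axis 2.695 zdir [ 0.  0. -1.] F [-0.1 -1.1 -0.3] w 1.002 q [-1.11  0.32 -0.07  1.45  0.02  1.37 -0.06]
shift [-0.4535 -0.1222 -0.0437]
turn [0. 0. 0.]
```

step_arm:
  plan:
    - [[0,0,0],[0,0,-0.044],0]
    - [[0,0,0],[-0.05,-0.013,-0.044],0]
    - [[0,0,0],[-0.1,-0.026,-0.044],0]
    - [[0,0,0],[-0.16,-0.04,-0.044],0]
    - [[0,0,0],[-0.22,-0.056,-0.044],0]
    - [[0,0,0],[-0.28,-0.073,-0.044],0]
    - [[0,0,0],[-0.34,-0.09,-0.044],0]
    - [[0,0,0],[-0.4,-0.107,-0.044],0]
    - [[0,0,0],[-0.4535,-0.122,-0.044],0]
    - [[0,0,0],[-0.4535,-0.122,-0.044],0]

```text
time: 3.15
position: [0.641, 0.2734, 0.2845]
tool_rot: [0.711, 3.058, -0.006]
ft_force: [0.1, -0.8, -0.3]
grip_width: 1.0
```

```bash
python3 - <<'E'
from h import *
st(); C,im=shot("wrist","wrist1")
C,im=shot("top","top1")
E
```

```text
t 3.15 p [0.641  0.2734 0.2845] yaw(y-axis) 1.114 x-axis 2.685 zdir [ 0.001 -0.004 -1.   ] F [ 0.1 -0.8 -0.3] w 1.000 q [-0.57  0.41  0.18  1.26 -0.07  1.48  0.72]
```

View pics/wrist1.png

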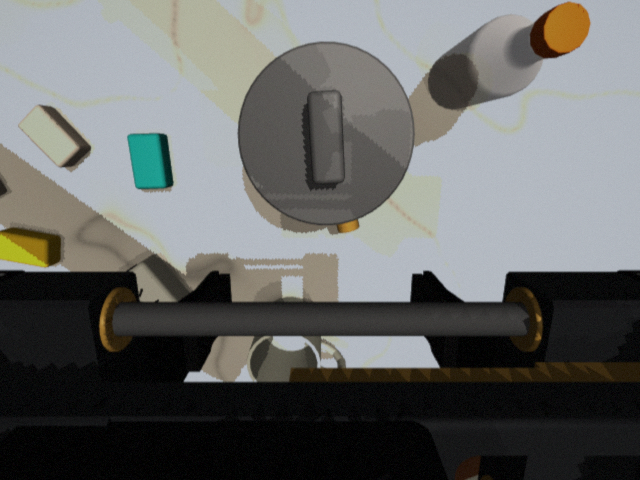

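View pics/top1.png

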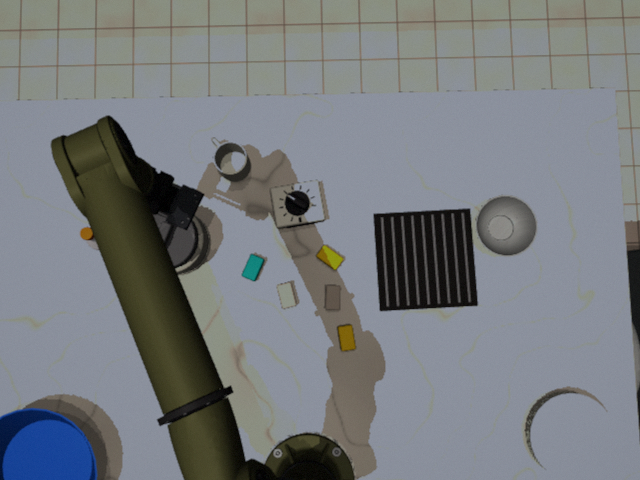

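```bash
python3 - <<'E'
from h import *
C=cal("wrist"); im=ctrl.get_image("wrist")[:,:,::-1]
d=ctrl.cut_out("wrist","cap");print([x['score'] for x in d])
p=poly(d[0]['pixels']);w=unproj(C,p,.136)[:,:2].astype(np.float32)
c,r=cv2.minEnclosingCircle(w);print('circle world',c,r,cv2.fitEllipse(w))
bar=np.array([[309,90],[342,90],[344,184],[312,184]])
b=unproj(C,bar,.165)[:,:2];print(b, b.mean(0)); 
v=b[2]+b[3]-b[0]-b[1];print('bar yaw',np.arctan2(v[1],v[0]))
crop(im,230,30,430,240,"capw")
E
```

```text
[0.69]
circle world (0.5767545104026794, 0.30915015935897827) 0.06921293586492538 ((0.5768113732337952, 0.3088589906692505), (0.13664419949054718, 0.1369936317205429), 135.9954376220703)
[[0.53910708 0.31841793]
 [0.54885788 0.33868014]
 [0.6072807  0.3132481 ]
 [0.59720458 0.29230438]] [0.57311256 0.31566264]
bar yaw -0.41649424947706365
```

View pics/capw.png

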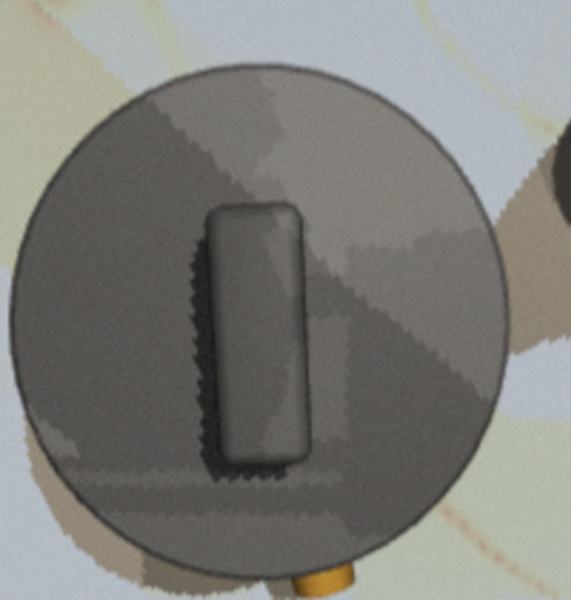

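```bash
python3 - <<'E'
from h import *
C=cal("wrist")
bar=np.array([[208,203],[300,203],[310,462],[222,464]])/2.857+[230,30]
b=unproj(C,bar,.165)[:,:2];print(b, b.mean(0)); 
v=b[2]+b[3]-b[0]-b[1];print('bar yaw',np.arctan2(v[1],v[0]),np.linalg.norm(v)/2)
w=b[1]+b[2]-b[0]-b[3];print('w yaw',np.arctan2(w[1],w[0]),np.linalg.norm(w)/2)
go([.577,.3087,.26],np.arctan2(v[1],v[0])+np.pi/2)
go([.577,.3087,.159],np.arctan2(v[1],v[0])+np.pi/2)
E
```

```text
[[0.54218669 0.31349454]
 [0.55170539 0.33348005]
 [0.60931051 0.30957643]
 [0.60008285 0.28901658]] [0.57582136 0.3113919 ]
bar yaw -0.39667850012693295 0.06261254706502159
w yaw 1.1377154082518857 0.02233467971629838
t 3.35 p [0.636  0.2822 0.2852] yaw(y-axis) 1.127 x-axis 2.697 zdir [-0.001  0.001 -1.   ] F [-0.1  0.1 -0.4] w 1.001 q [-0.57  0.41  0.17  1.26 -0.07  1.48  0.71]
shift [ 0.0646 -0.0015  0.0253]
turn [ 0.0008 -0.0013 -0.0474]
t 3.35 p [0.636  0.2822 0.2852] yaw(y-axis) 1.127 x-axis 2.697 zdir [-0.001  0.001 -1.   ] F [-0.1  0.1 -0.4] w 1.001 q [-0.57  0.41  0.17  1.26 -0.07  1.48  0.71]
shift [ 0.0645 -0.0016  0.1263]
turn [ 0.0008 -0.0013 -0.0474]
```

step_arm:
  plan:
    - [[0,0,-0.047],[0.03,0,0.01],0]
    - [[0,0,-0.047],[0.0645,0,0.02],0]
    - [[0,0,-0.047],[0.0645,0,0.025],0]
    - [[0,0,-0.047],[0.0645,0,0.05],0]
    - [[0,0,-0.047],[0.0645,0,0.075],0]
    - [[0,0,-0.047],[0.0645,0,0.1],0]
    - [[0,0,-0.047],[0.0645,0,0.115],0]
    - [[0,0,-0.047],[0.0645,0,0.126],0]
    - [[0,0,-0.047],[0.0645,0,0.126],0]
    - [[0,0,-0.047],[0.0645,0,0.126],0]

```text
time: 4.6
position: [0.5796, 0.3084, 0.1603]
tool_rot: [0.624, 3.078, 0.002]
ft_force: [-0.0, -0.0, 0.4]
grip_width: 1.0
```

```bash
python3 - <<'E'
from h import *
go([.5765,.3095,.159],1.174); C,im=shot("wrist","wrist2")
E
```

```text
t 4.60 p [0.5796 0.3084 0.1603] yaw(y-axis) 1.171 x-axis 2.742 zdir [ 0.001  0.001 -1.   ] F [-0.  -0.   0.4] w 1.000 q [-0.63  0.38  0.13  1.54 -0.05  1.22  0.68]
shift [ 0.0032 -0.0002  0.0013]
turn [ 0.0013  0.001  -0.003 ]
```

View pics/wrist2.png

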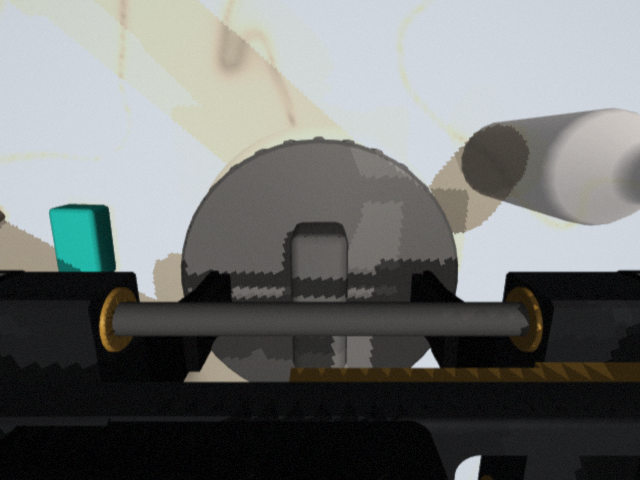

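step_arm:
  plan:
    - [[0,0,0],[0.002,0,0.001],255]
    - [[0,0,0],[0.002,0,0.001],255]
    - [[0,0,0],[0.002,0,0.001],255]
    - [[0,0,0],[0.002,0,0.001],255]
    - [[0,0,0],[0.002,0,0.001],255]
    - [[0,0,0],[0.002,0,0.001],255]
    - [[0,0,0],[0.002,0,0.001],255]
    - [[0,0,0],[0.002,0,0.001],255]
    - [[0,0,-0.05],[0.002,0,0.001],255]
    - [[0,0,-0.1],[0.002,0,0.001],255]
  squeeze: 35

```text
time: 5.9
position: [0.5771, 0.3089, 0.1583]
tool_rot: [0.467, 3.107, 0.0]
ft_force: [-0.5, -0.5, -1.1]
grip_width: 0.276
```

```bash
python3 - <<'E'
from h import *
s,_=st();print(s['torque'])
E
```

```text
t 5.90 p [0.5771 0.3089 0.1583] yaw(y-axis) 1.272 x-axis 2.843 zdir [ 0.  0. -1.] F [-0.5 -0.5 -1.1] w 0.276 q [-0.62  0.38  0.12  1.55 -0.05  1.22  0.77]
[ 0.01594026  0.0297738  -0.11126114]
```

step_arm:
  plan:
    - [[0,0,-0.17],[0,0,-0.0006],255]
    - [[0,0,-0.34],[0,0,-0.0013],255]
    - [[0,0,-0.51],[0,0,-0.0019],255]
    - [[0,0,-0.68],[0,0,-0.0026],255]
    - [[0,0,-0.85],[0,0,-0.0032],255]
    - [[0,0,-1.02],[0,0,-0.0039],255]
    - [[0,0,-1.19],[0,0,-0.0045],255]
    - [[0,0,-1.36],[0,0,-0.0052],255]
    - [[0,0,-1.53],[0,0,-0.0058],255]
    - [[0,0,-1.7],[0,0,-0.0065],255]

```text
time: 7.15
position: [0.5772, 0.3086, 0.1646]
tool_rot: [2.03, -2.397, 0.0]
ft_force: [0.8, 0.4, -0.1]
grip_width: 0.271
```

```bash
python3 - <<'E'
from h import *
s,_=st();print(s['torque']); shot("scene","scene3");shot("wrist","wrist3");st()
E
```

```text
t 7.15 p [0.5772 0.3086 0.1646] yaw(y-axis) 2.976 x-axis -1.736 zdir [-0. -0. -1.] F [ 0.8  0.4 -0.1] w 0.271 q [-0.42  0.38 -0.14  1.53  0.05  1.24  2.41]
[ 0.0902314   0.13151782 -0.07278337]
t 7.25 p [0.5772 0.3087 0.1647] yaw(y-axis) 2.971 x-axis -1.741 zdir [-0.  0. -1.] F [-0.3  0.6 -0.5] w 0.278 q [-0.42  0.38 -0.14  1.53  0.05  1.23  2.4 ]
```

View pics/scene3.png

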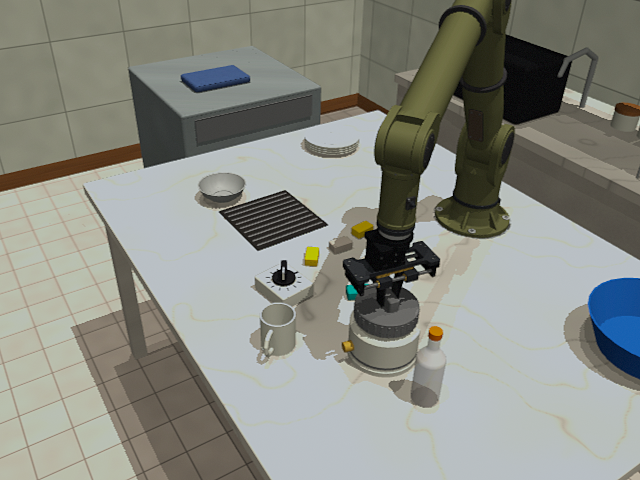

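View pics/wrist3.png

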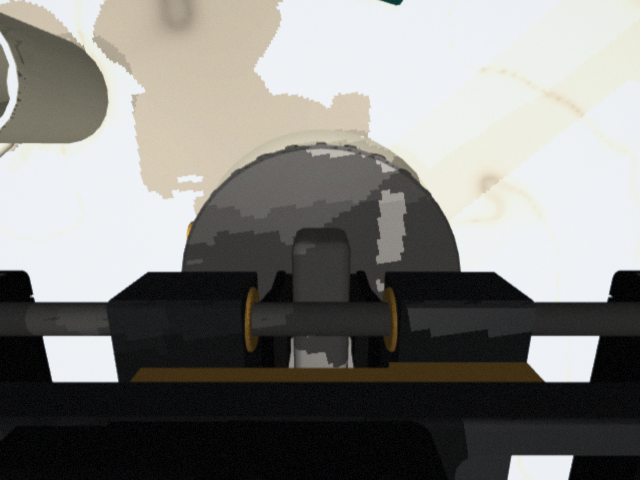

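step_arm:
  plan:
    - [[0,0,0],[0,0,0],0]
    - [[0,0,0],[0,0,0],0]
    - [[0,0,0],[0,0,0],0]
    - [[0,0,0],[0,0,0],0]
    - [[0,0,0],[0,0,0],0]
    - [[0,0,0.18],[0,0,0],0]
    - [[0,0,0.36],[0,0,0],0]
    - [[0,0,0.54],[0,0,0],0]
    - [[0,0,0.72],[0,0,0],0]
    - [[0,0,0.9],[0,0,0],0]

```text
time: 8.5
position: [0.5771, 0.3089, 0.1648]
tool_rot: [-0.768, 3.046, 0.0]
ft_force: [-0.5, -0.6, 0.2]
grip_width: 1.0
```

step_arm:
  plan:
    - [[0,0,0.18],[0,0,0],0]
    - [[0,0,0.36],[0,0,0],0]
    - [[0,0,0.54],[0,0,0],0]
    - [[0,0,0.72],[0,0,0],0]
    - [[0,0,0.9],[0,0,0],0]
    - [[0,0,1.08],[0,0,0],0]
    - [[0,0,1.26],[0,0,0],0]
    - [[0,0,1.44],[0,0,0],0]
    - [[0,0,1.62],[0,0,0],0]
    - [[0,0,1.8],[0,0,0],0]

```text
time: 9.75
position: [0.5771, 0.309, 0.1648]
tool_rot: [-1.908, -2.495, -0.0]
ft_force: [-0.5, -0.1, 0.3]
grip_width: 0.999
```

step_arm:
  plan:
    - [[0,0,0.18],[0,0,0],0]
    - [[0,0,0.36],[0,0,0],0]
    - [[0,0,0.44],[0,0,0],0]
    - [[0,0,0.44],[0,0,0],0]
    - [[0,0,0.44],[0,0,0],255]
    - [[0,0,0.44],[0,0,0],255]
    - [[0,0,0.44],[0,0,0],255]
    - [[0,0,0.44],[0,0,0],255]
    - [[0,0,0.44],[0,0,0],255]
    - [[0,0,0.44],[0,0,0],255]

```text
time: 11.0
position: [0.5771, 0.3089, 0.1648]
tool_rot: [2.401, 2.026, 0.0]
ft_force: [-0.4, 0.9, -0.1]
grip_width: 0.4
```

```bash
python3 - <<'E'
from h import *
s,_=st();print(s['torque']); shot("wrist","wrist4");st()
E
```

```text
t 11.00 p [0.5771 0.3089 0.1648] yaw(y-axis) -0.169 x-axis 1.402 zdir [ 0.  0. -1.] F [-0.4  0.9 -0.1] w 0.400 q [-0.79  0.38  0.34  1.55 -0.13  1.23 -0.61]
[-0.03761793  0.07454792 -0.01255375]
t 11.05 p [0.5771 0.3089 0.1648] yaw(y-axis) -0.169 x-axis 1.402 zdir [ 0.  0. -1.] F [-0.3  0.4 -0. ] w 0.356 q [-0.79  0.38  0.34  1.55 -0.13  1.23 -0.61]
```

View pics/wrist4.png

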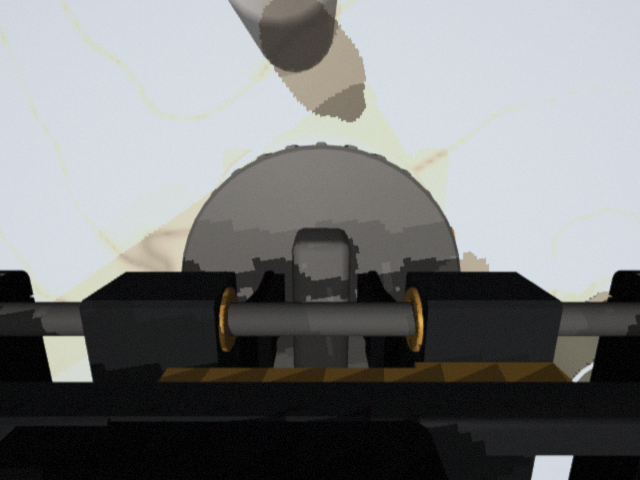

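step_arm:
  plan:
    - [[0,0,0],[0,0,0],255]
    - [[0,0,0],[0,0,0],255]
    - [[0,0,0],[0,0,0],255]
    - [[0,0,-0.17],[0,0,-0.0006],255]
    - [[0,0,-0.34],[0,0,-0.0013],255]
    - [[0,0,-0.51],[0,0,-0.0019],255]
    - [[0,0,-0.68],[0,0,-0.0026],255]
    - [[0,0,-0.85],[0,0,-0.0032],255]
    - [[0,0,-1.02],[0,0,-0.0039],255]
    - [[0,0,-1.19],[0,0,-0.0045],255]

```text
time: 12.3
position: [0.5772, 0.3087, 0.1693]
tool_rot: [0.845, 3.026, 0.0]
ft_force: [-0.6, 0.2, 0.1]
grip_width: 0.274
```

step_arm:
  plan:
    - [[0,0,-0.17],[0,0,-0.0006],255]
    - [[0,0,-0.34],[0,0,-0.0013],255]
    - [[0,0,-0.51],[0,0,-0.0019],255]
    - [[0,0,-0.68],[0,0,-0.0026],255]
    - [[0,0,-0.85],[0,0,-0.0032],255]
    - [[0,0,-1.02],[0,0,-0.0039],255]
    - [[0,0,-1.19],[0,0,-0.0045],255]
    - [[0,0,-1.36],[0,0,-0.0052],255]
    - [[0,0,-1.53],[0,0,-0.0058],255]
    - [[0,0,-1.7],[0,0,-0.0065],255]

```text
time: 13.55
position: [0.5773, 0.3087, 0.1759]
tool_rot: [-1.715, 2.632, -0.0]
ft_force: [-0.7, -0.2, -0.3]
grip_width: 0.27
```

```bash
python3 - <<'E'
from h import *
s,_=st();print(s['torque']); shot("scene","scene5")
E
```

```text
t 13.55 p [0.5773 0.3087 0.1759] yaw(y-axis) 2.726 x-axis -1.986 zdir [ 0. -0. -1.] F [-0.7 -0.2 -0.3] w 0.270 q [-0.45  0.37 -0.1   1.52  0.04  1.25  2.17]
[ 0.09584171  0.04145334 -0.13072576]
```

View pics/scene5.png

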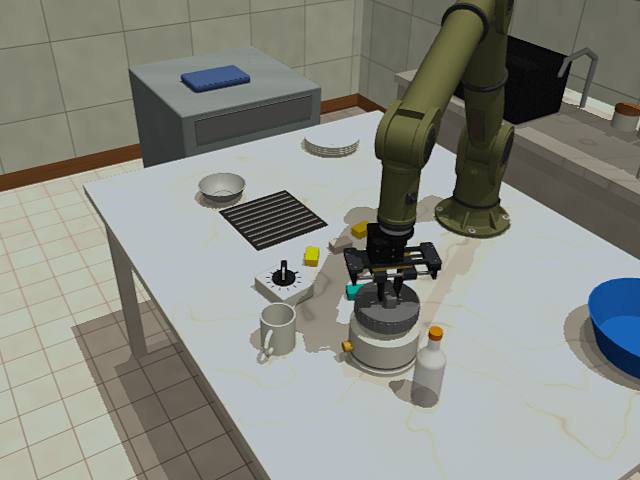

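step_arm:
  plan:
    - [[0,0,-0.15],[0,0,-0.0006],255]
    - [[0,0,-0.3],[0,0,-0.0012],255]
    - [[0,0,-0.42],[0,0,-0.0016],255]
    - [[0,0,-0.42],[0,0,-0.002],255]
    - [[0,0,-0.42],[0,0,-0.003],255]
    - [[0,0,-0.42],[0,0,-0.004],255]
    - [[0,0,-0.42],[0,0,-0.005],255]
    - [[0,0,-0.42],[0,0,-0.006],255]
    - [[0,0,-0.42],[0,0,-0.007],255]
    - [[0,0,-0.42],[0,0,-0.007],255]

```text
time: 14.85
position: [0.5772, 0.3089, 0.1829]
tool_rot: [-2.221, 2.222, -0.0]
ft_force: [0.6, -0.1, -1.8]
grip_width: 0.271
```

```bash
python3 - <<'E'
from h import *
s,_=st();print(s['torque']); 
E
```

```text
t 14.85 p [0.5772 0.3089 0.1829] yaw(y-axis) 3.141 x-axis -1.571 zdir [ 0.  0. -1.] F [ 0.6 -0.1 -1.8] w 0.271 q [-0.41  0.37 -0.16  1.51  0.06  1.27  2.57]
[ 0.09973317  0.09835909 -0.00740165]
```

step_arm:
  plan:
    - [[0,0,0],[0,0,-0.01],255]
    - [[0,0,0],[0,0,-0.022],255]
    - [[0,0,0],[0,0,-0.036],255]
    - [[0,0,0.1],[0,0,-0.055],255]
    - [[0,0,0.27],[0,0,-0.075],255]
    - [[0,0,0.44],[0,0,-0.09],255]
    - [[0,0,0.61],[0,0,-0.1],255]
    - [[0,0,0.78],[0,0,-0.11],255]
    - [[0,0,0.95],[0,0,-0.115],255]
    - [[0,0,1.12],[0,0,-0.115],255]

```text
time: 16.1
position: [0.5775, 0.3092, 0.2998]
tool_rot: [-0.692, 3.062, 0.001]
ft_force: [0.2, 0.1, -1.8]
grip_width: 0.273
```

```bash
python3 - <<'E'
from h import *
go([.525,-.297,.295],1.571); shot("scene","scene6");shot("top","top6")
E
```

```text
t 16.10 p [0.5775 0.3092 0.2998] yaw(y-axis) 2.016 x-axis -2.697 zdir [ 0.002  0.001 -1.   ] F [ 0.2  0.1 -1.8] w 0.273 q [-0.52  0.31 -0.02  1.35  0.    1.48  1.48]
shift [ 0.3082 -0.5246  0.0038]
turn [0.0009 0.0025 0.4445]
```

View pics/scene6.png

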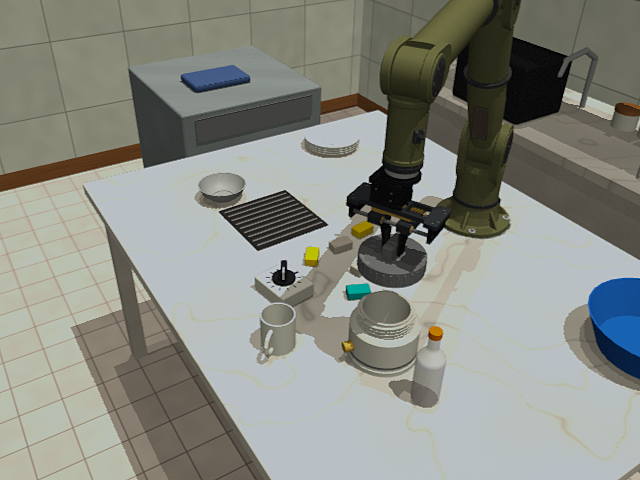

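View pics/top6.png

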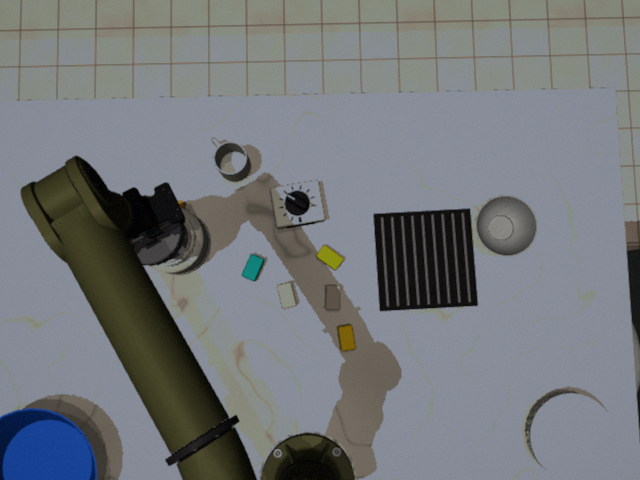

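step_arm:
  plan:
    - [[0,0,0.03],[0.012,-0.02,0],255]
    - [[0,0,0.08],[0.036,-0.062,0],255]
    - [[0,0,0.12],[0.062,-0.105,0],255]
    - [[0,0,0.17],[0.087,-0.148,0],255]
    - [[0,0,0.21],[0.112,-0.19,0],255]
    - [[0,0,0.26],[0.137,-0.233,0],255]
    - [[0,0,0.3],[0.162,-0.276,0],255]
    - [[0,0,0.35],[0.187,-0.318,0],255]
    - [[0,0,0.4],[0.212,-0.361,0],255]
    - [[0,0,0.44],[0.237,-0.404,0],255]

```text
time: 17.45
position: [0.5381, -0.161, 0.2984]
tool_rot: [-0.014, 3.141, -0.0]
ft_force: [1.0, 0.4, -2.8]
grip_width: 0.278
```

```bash
python3 - <<'E'
from h import *
go([.525,-.297,.2],1.571)
E
```

```text
t 17.45 p [ 0.5381 -0.161   0.2984] yaw(y-axis) 1.580 x-axis -3.133 zdir [ 0.001 -0.    -1.   ] F [ 1.   0.4 -2.8] w 0.278 q [-0.06  0.11  0.33  1.6  -0.04  1.44  1.85]
shift [ 0.0144 -0.1359  0.0984]
turn [-0.0001  0.0008  0.0088]
```

step_arm:
  plan:
    - [[0,0,0],[0.005,-0.045,0],255]
    - [[0,0,0],[0.009,-0.09,0.01],255]
    - [[0,0,0],[0.0145,-0.137,0.03],255]
    - [[0,0,0],[0.0145,-0.137,0.06],255]
    - [[0,0,0],[0.0145,-0.137,0.09],255]
    - [[0,0,0],[0.0145,-0.137,0.12],255]
    - [[0,0,0],[0.0145,-0.137,0.15],255]
    - [[0,0,0],[0.0145,-0.137,0.18],255]
    - [[0,0,0],[0.0145,-0.137,0.195],255]
    - [[0,0,0],[0.0145,-0.137,0.205],255]

```text
time: 18.7
position: [0.526, -0.2957, 0.0927]
tool_rot: [-0.016, 3.141, -0.0]
ft_force: [-0.5, 0.1, -2.5]
grip_width: 0.276
```

```bash
python3 - <<'E'
from h import *
shot("scene","scene7");go([.525,-.297,.065],1.571);
E
```

```text
t 18.75 p [ 0.5257 -0.2954  0.0917] yaw(y-axis) 1.581 x-axis -3.131 zdir [-0.001  0.    -1.   ] F [-0.7  0.  -3.5] w 0.273 q [ 0.13  0.35  0.41  1.76 -0.16  1.07  2.17]
shift [ 0.0007 -0.0016  0.0267]
turn [ 0.0004 -0.0009  0.01  ]
```

View pics/scene7.png

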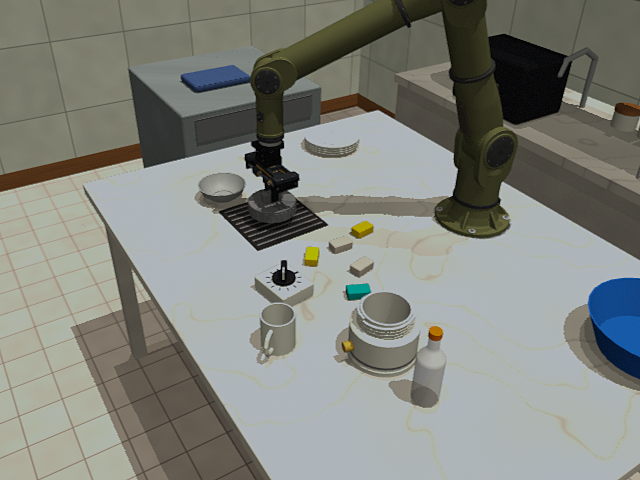

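step_arm:
  plan:
    - [[0,0,0],[0,0,0.01],255]
    - [[0,0,0],[0,0,0.018],255]
    - [[0,0,0],[0,0,0.023],255]
    - [[0,0,0],[0,0,0.025],255]
    - [[0,0,0],[0,0,0.026],255]
    - [[0,0,0],[0,0,0.027],255]
    - [[0,0,0],[0,0,0.027],255]
    - [[0,0,0],[0,0,0.028],255]
    - [[0,0,0],[0,0,0.028],255]
    - [[0,0,0],[0,0,0.028],255]

```text
time: 20.0
position: [0.5265, -0.2951, 0.0648]
tool_rot: [-0.016, 3.141, 0.0]
ft_force: [0.1, -0.4, -2.9]
grip_width: 0.276
```

step_arm:
  plan:
    - [[0,0,0],[0,0,0.0005],255]
    - [[0,0,0],[0,0,0.001],255]
    - [[0,0,0],[0,0,0.0015],255]
    - [[0,0,0],[0,0,0.002],255]
    - [[0,0,0],[0,0,0.002],255]
    - [[0,0,0],[0,0,0.0025],255]
    - [[0,0,0],[0,0,0.0025],255]
    - [[0,0,0],[0,0,0.003],255]
    - [[0,0,0],[0,0,0.003],255]
    - [[0,0,0],[0,0,0.003],255]

```text
time: 21.25
position: [0.5265, -0.2951, 0.0634]
tool_rot: [-0.016, 3.141, 0.001]
ft_force: [-5.9, 3.2, 10.6]
grip_width: 0.277
```

step_arm:
  plan:
    - [[0,0,0],[0,0,-0.001],120]
    - [[0,0,0],[0,0,-0.001],0]
    - [[0,0,0],[0,0,-0.001],0]
    - [[0,0,0],[0,0,-0.001],0]
    - [[0,0,0],[0,0,-0.001],0]
    - [[0,0,0],[0,0,-0.02],0]
    - [[0,0,0],[0,0,-0.05],0]
    - [[0,0,0],[0,0,-0.09],0]
    - [[0,0,0],[0,0,-0.14],0]
    - [[0,0,0],[0,0,-0.19],0]

```text
time: 22.5
position: [0.5263, -0.2953, 0.2549]
tool_rot: [-0.015, 3.14, -0.001]
ft_force: [0.7, -0.8, -0.6]
grip_width: 0.999
```

```bash
python3 - <<'E'
from h import *
C,im=shot("top");crop(im,200,150,600,450,"top8");_,im=shot("scene");crop(im,180,140,480,400,"scene8");st()
C=cal("top")
for d in ctrl.cut_out("top","salt1"):
    p=poly(d['pixels']);w=unproj(C,p,.026)[:,:2].astype(np.float32);print(d['score'],d['rect'],cv2.minAreaRect(w))
E
```

```text
t 22.60 p [ 0.5291 -0.2972  0.2601] yaw(y-axis) 1.580 x-axis -3.132 zdir [ 0.012 -0.005 -1.   ] F [ 0.8  0.1 -0.3] w 1.002 q [ 0.1   0.22  0.43  1.56 -0.09  1.37  2.12]
0.83 [243.2, 253.4, 19.0, 28.3] ((0.5119014978408813, 0.12449599802494049), (0.03896837309002876, 0.06199149414896965), 64.82991790771484)
0.78 [314.4, 245.9, 27.0, 21.9] ((0.5324569344520569, -0.06111106649041176), (0.05958772078156471, 0.03568508103489876), 53.90940856933594)
0.71 [277.5, 280.2, 18.3, 27.4] ((0.44316935539245605, 0.04541154205799103), (0.06112959608435631, 0.038417451083660126), 14.218721389770508)
0.66 [337.4, 321.8, 16.0, 26.6] ((0.3389851450920105, -0.0964612066745758), (0.059918250888586044, 0.036835815757513046), 5.727514266967773)
0.64 [323.2, 282.2, 17.1, 27.9] ((0.4351903796195984, -0.06682723015546799), (0.03377143666148186, 0.0575999915599823), 88.63932037353516)
0.55 [134.1, 198.8, 78.5, 77.6] ((0.5813591480255127, 0.31928592920303345), (0.1781044900417328, 0.16758841276168823), 41.219154357910156)
0.48 [503.3, 194.6, 31.7, 20.1] ((0.6568667888641357, -0.5280181765556335), (0.08116643875837326, 0.019204529002308846), 58.26622772216797)
```

View pics/top8.png

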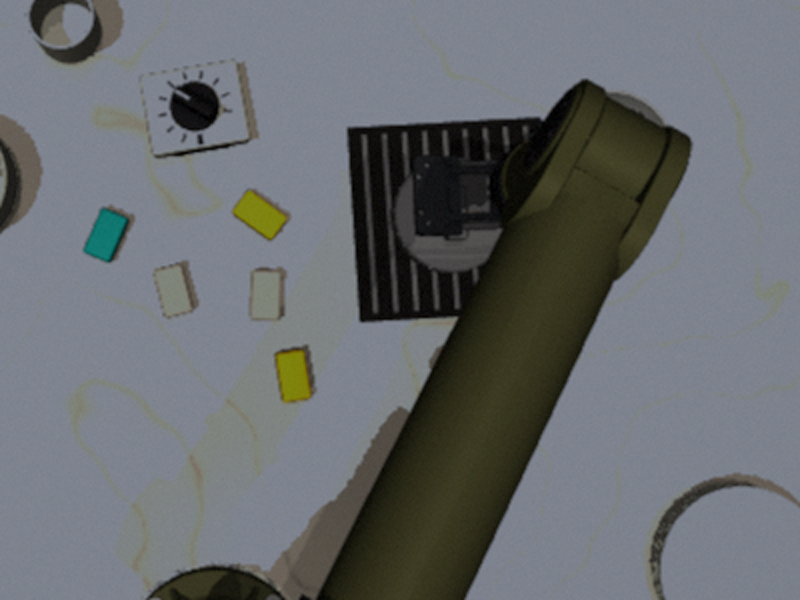

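View pics/scene8.png

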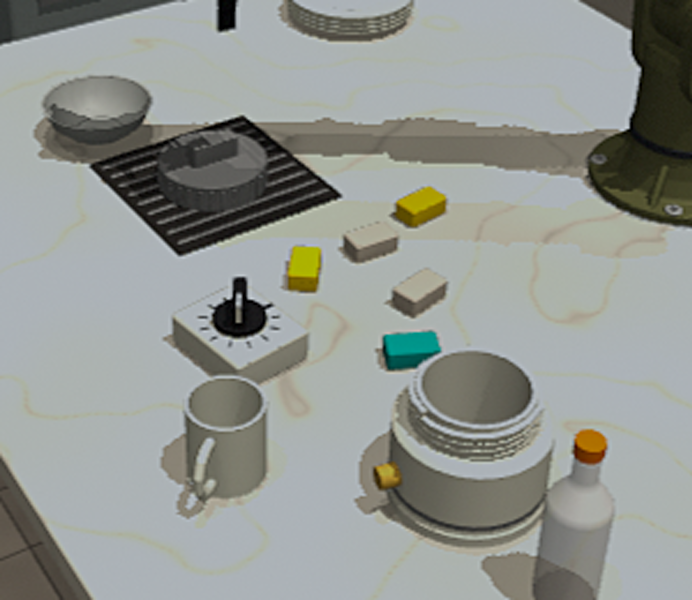

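```bash
python3 - <<'E'
from h import *
go([.507,.06,.22],1.80)
E
```

```text
t 22.65 p [ 0.528  -0.2965  0.2568] yaw(y-axis) 1.581 x-axis -3.132 zdir [ 0.008 -0.003 -1.   ] F [ 0.1  0.4 -0.9] w 0.999 q [ 0.1   0.22  0.43  1.57 -0.1   1.37  2.12]
shift [0.0178 0.3568 0.0356]
turn [-0.004   0.0074 -0.2195]
```

step_arm:
  plan:
    - [[0,0,-0.02],[0.002,0.03,0],0]
    - [[0,0,-0.05],[0.004,0.08,0],0]
    - [[0,0,-0.08],[0.006,0.13,0.01],0]
    - [[0,0,-0.11],[0.009,0.18,0.015],0]
    - [[0,0,-0.14],[0.012,0.23,0.02],0]
    - [[0,0,-0.17],[0.015,0.28,0.025],0]
    - [[0,0,-0.2],[0.017,0.33,0.03],0]
    - [[0,0,-0.22],[0.018,0.357,0.034],0]
    - [[0,0,-0.22],[0.018,0.357,0.034],0]
    - [[0,0,-0.22],[0.018,0.357,0.034],0]

```text
time: 23.9
position: [0.5051, 0.0594, 0.2177]
tool_rot: [0.356, -3.121, 0.002]
ft_force: [-0.1, 0.2, 0.1]
grip_width: 1.0
```

```bash
cat >> h.py <<'E'
def salts(cam,z=.026):
    C=cal(cam);
    for d in ctrl.cut_out(cam,"salt1"):
        p=poly(d['pixels']);w=unproj(C,p,z)[:,:2].astype(np.float32);r=cv2.minAreaRect(w)
        a=np.radians(r[2]) if r[1][0]>r[1][1] else np.radians(r[2]+90)
        print('%.2f'%d['score'],np.round(d['rect']),np.round(r[0],4),np.round(r[1],3),'long yaw %.3f'%((a+np.pi/2)%np.pi-np.pi/2))
E
python3 - <<'E'
from h import *
st();shot("wrist","wrist9");salts("wrist");salts("wrist",.013);C,im=shot("top","top9");salts("top");st()
E
```

```text
t 23.90 p [0.5051 0.0594 0.2177] yaw(y-axis) 1.798 x-axis -2.914 zdir [-0.    -0.001 -1.   ] F [-0.1  0.2  0.1] w 1.000 q [-0.29  0.03  0.13  1.83 -0.    1.28  1.63]
0.90 [174.  73.  55.  74.] [ 0.4342 -0.0659] [0.04  0.059] long yaw -0.057
0.71 [349. 204.  64.  70.] [0.5095 0.12  ] [0.042 0.06 ] long yaw -0.434
0.66 [298. 116.  42.  69.] [0.4416 0.0422] [0.059 0.036] long yaw 0.234
0.60 [152. 182.  72.  71.] [ 0.5278 -0.0616] [0.06  0.042] long yaw 0.922
0.90 [174.  73.  55.  74.] [ 0.4341 -0.0699] [0.042 0.062] long yaw -0.057
0.71 [349. 204.  64.  70.] [0.5123 0.1232] [0.043 0.062] long yaw -0.434
0.66 [298. 116.  42.  69.] [0.4418 0.0423] [0.061 0.037] long yaw 0.234
0.60 [152. 182.  72.  71.] [ 0.5313 -0.0655] [0.063 0.043] long yaw 0.922
0.89 [324. 282.  15.  26.] [ 0.4352 -0.0668] [0.034 0.058] long yaw -0.024
0.88 [315. 250.  26.  20.] [ 0.5322 -0.0615] [0.06  0.037] long yaw 0.903
0.68 [131. 198.  82.  80.] [0.5816 0.318 ] [0.18  0.168] long yaw 0.717
0.60 [338. 322.  17.  27.] [ 0.3392 -0.097 ] [0.062 0.038] long yaw 0.173
t 24.15 p [0.5051 0.0603 0.2179] yaw(y-axis) 1.799 x-axis -2.914 zdir [ 0. -0. -1.] F [ 1.2  0.2 -0.6] w 0.997 q [-0.29  0.03  0.12  1.83 -0.    1.28  1.63]
```

View pics/wrist9.png

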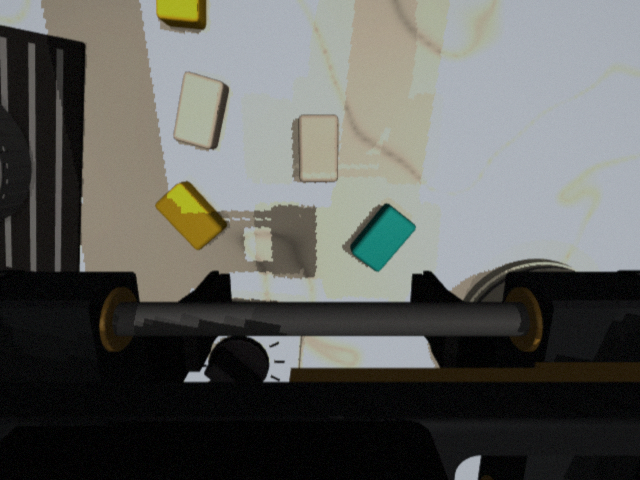

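View pics/top9.png

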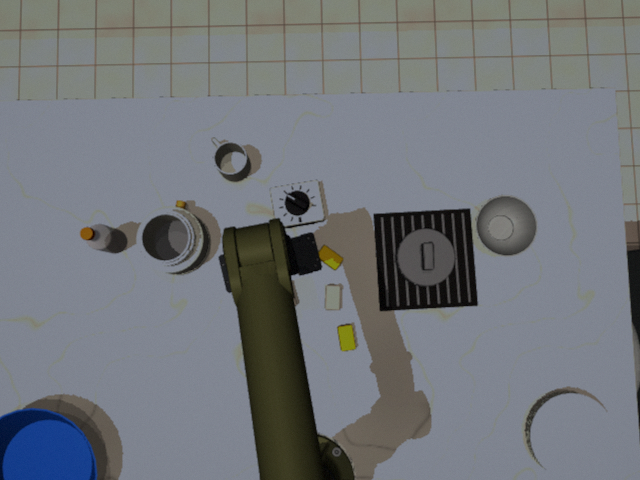

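```bash
python3 - <<'E'
from h import *
go([.442,.043,.022],1.804)
E
```

```text
t 24.15 p [0.5051 0.0603 0.2179] yaw(y-axis) 1.799 x-axis -2.914 zdir [ 0. -0. -1.] F [ 1.2  0.2 -0.6] w 0.997 q [-0.29  0.03  0.12  1.83 -0.    1.28  1.63]
shift [ 0.0654 -0.0026  0.1959]
turn [-0.0002  0.0002 -0.0054]
```

step_arm:
  plan:
    - [[0,0,0],[0.03,-0.001,0.02],50]
    - [[0,0,0],[0.0655,-0.0025,0.06],50]
    - [[0,0,0],[0.0655,-0.0025,0.1],50]
    - [[0,0,0],[0.0655,-0.0025,0.14],50]
    - [[0,0,0],[0.0655,-0.0025,0.165],50]
    - [[0,0,0],[0.0655,-0.0025,0.18],50]
    - [[0,0,0],[0.0655,-0.0025,0.19],50]
    - [[0,0,0],[0.0655,-0.0025,0.195],50]
    - [[0,0,0],[0.0655,-0.0025,0.195],50]
    - [[0,0,0],[0.0655,-0.0025,0.195],50]

```text
time: 25.4
position: [0.4422, 0.0444, 0.0234]
tool_rot: [-0.361, 3.119, 0.0]
ft_force: [0.4, -0.4, 0.7]
grip_width: 0.803
```

```bash
python3 - <<'E'
from h import *
go([.442,.043,.022],1.804);shot("wrist","wrist10")
E
```

```text
t 25.40 p [0.4422 0.0444 0.0234] yaw(y-axis) 1.801 x-axis -2.911 zdir [ 0.001  0.    -1.   ] F [ 0.4 -0.4  0.7] w 0.803 q [-0.28  0.12  0.13  2.17 -0.02  0.84  1.66]
shift [ 0.0005 -0.0013  0.0014]
turn [ 0.      0.0014 -0.003 ]
```

View pics/wrist10.png

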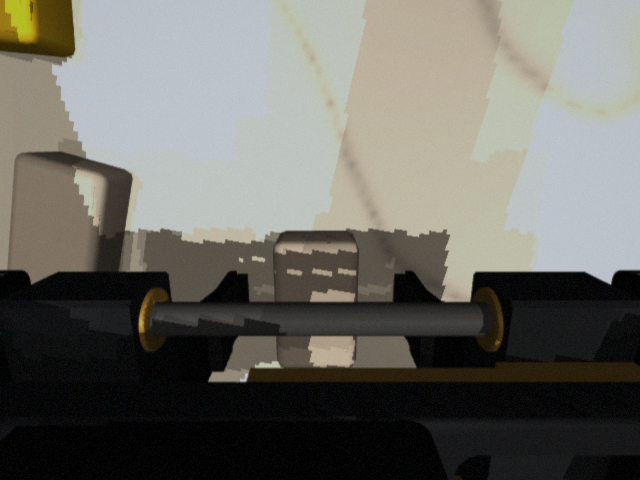

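step_arm:
  plan:
    - [[0,0,0],[0,-0.001,0.001],255]
    - [[0,0,0],[0,-0.001,0.001],255]
    - [[0,0,0],[0,-0.001,0.001],255]
    - [[0,0,0],[0,-0.001,0.001],255]
    - [[0,0,0],[0,-0.001,0.001],255]
    - [[0,0,0],[0,-0.001,0.001],255]
    - [[0,0,0],[0,0,-0.02],255]
    - [[0,0,0],[0,0,-0.06],255]
    - [[0,0,0],[0,0,-0.11],255]
    - [[0,0,0],[0,0,-0.17],255]
  squeeze: 35

```text
time: 26.7
position: [0.4405, 0.0442, 0.1934]
tool_rot: [0.361, -3.119, 0.0]
ft_force: [1.2, 0.3, -1.5]
grip_width: 0.41
```

```bash
python3 - <<'E'
from h import *
go([.577,.309,.21],1.804);C,im=shot("top")
d=ctrl.cut_out("top","softener");print([(x['score'],x['rect']) for x in d])
crop(im,110,180,310,330,"top11")
C,im=shot("wrist","wrist11")
E
```

```text
t 26.70 p [0.4405 0.0442 0.1934] yaw(y-axis) 1.801 x-axis -2.911 zdir [-0.002 -0.    -1.   ] F [ 1.2  0.3 -1.5] w 0.410 q [-0.29 -0.09  0.12  2.    0.01  1.23  1.63]
shift [-0.1933  0.2267 -0.017 ]
turn [ 0.0002 -0.0022 -0.003 ]
[(0.69, [136.4, 201.1, 73.0, 74.1])]
```

View pics/top11.png

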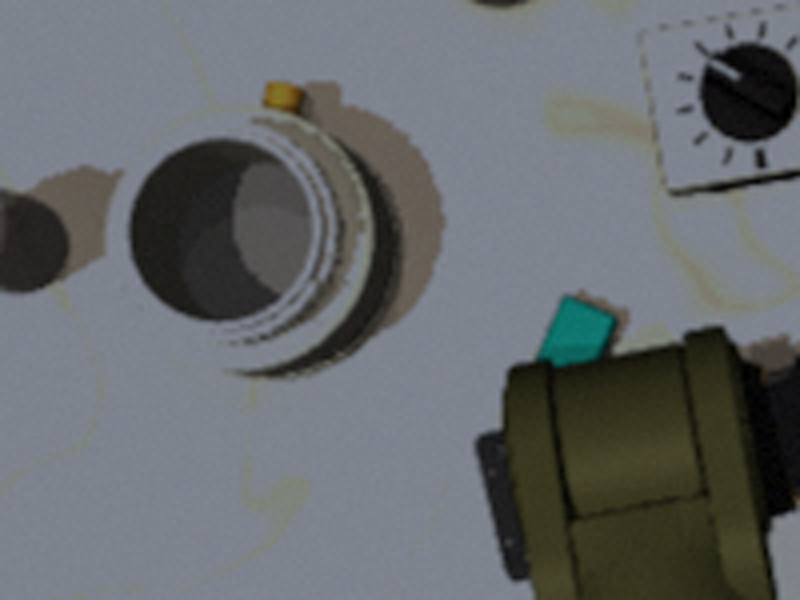

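View pics/wrist11.png

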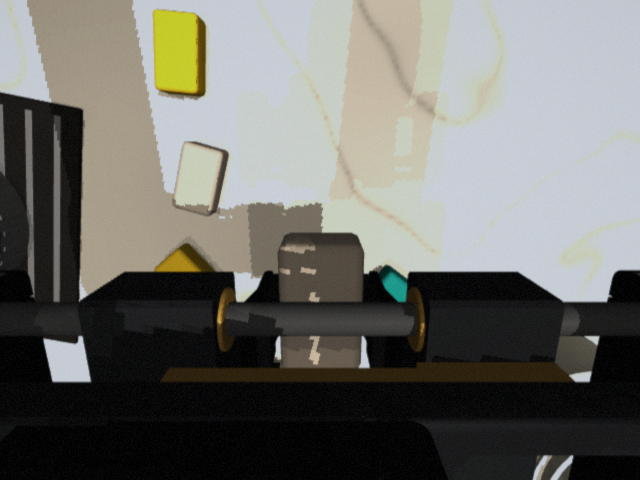

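step_arm:
  plan:
    - [[0,0,-0.1],[-0.02,0.024,-0.015],255]
    - [[0,0,-0.25],[-0.05,0.059,-0.02],255]
    - [[0,0,-0.4],[-0.08,0.094,-0.02],255]
    - [[0,0,-0.55],[-0.11,0.13,-0.02],255]
    - [[0,0,-0.7],[-0.14,0.164,-0.02],255]
    - [[0,0,-0.85],[-0.168,0.197,-0.02],255]
    - [[0,0,-1.0],[-0.185,0.217,-0.02],255]
    - [[0,0,-1.05],[-0.1935,0.2265,-0.02],255]
    - [[0,0,-1.05],[-0.1935,0.2265,-0.02],255]
    - [[0,0,-1.05],[-0.1935,0.2265,-0.02],255]

```text
time: 28.1
position: [0.5782, 0.3073, 0.2124]
tool_rot: [1.872, -2.521, 0.001]
ft_force: [0.4, -1.0, -1.5]
grip_width: 0.414
```

```bash
python3 - <<'E'
from h import *
go([.577,.309,.105],2.85);C,im=shot("wrist","wrist12")
C,im=shot("scene");crop(im,280,200,520,440,"scene12")
C=cal("top");print('soap top',unproj(C,[[88,234]],.19))
E
```

```text
t 28.10 p [0.5782 0.3073 0.2124] yaw(y-axis) 2.848 x-axis -1.864 zdir [-0.001 -0.001 -1.   ] F [ 0.4 -1.  -1.5] w 0.414 q [-0.47  0.35 -0.07  1.48  0.03  1.32  2.3 ]
shift [-0.0014  0.0016  0.1074]
turn [ 0.0003 -0.0014 -0.0019]
soap top [[0.58153236 0.46017119 0.19      ]]
```

View pics/wrist12.png

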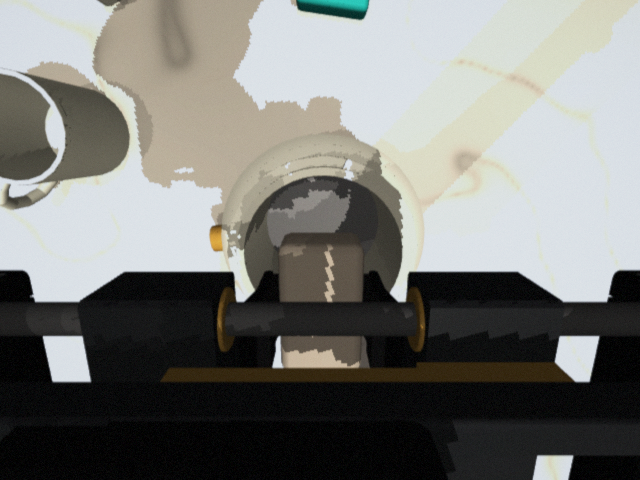

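View pics/scene12.png

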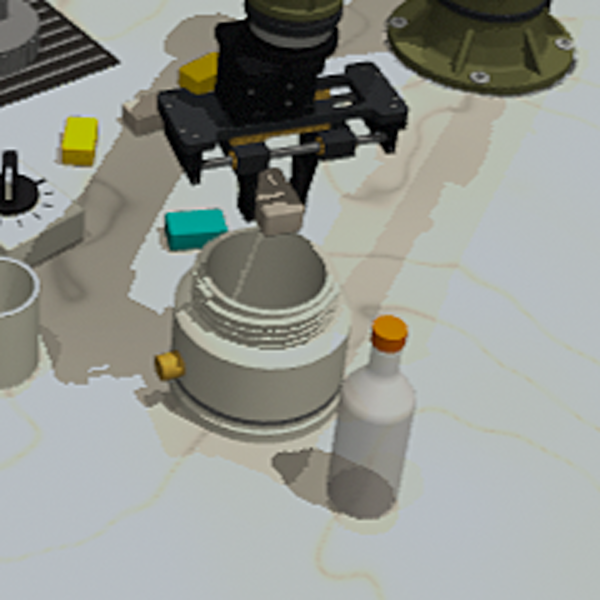

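step_arm:
  plan:
    - [[0,0,0],[-0.001,0.001,0.02],255]
    - [[0,0,0],[-0.001,0.001,0.045],255]
    - [[0,0,0],[-0.001,0.001,0.07],255]
    - [[0,0,0],[-0.001,0.001,0.09],255]
    - [[0,0,0],[-0.001,0.001,0.105],255]
    - [[0,0,0],[-0.001,0.001,0.112],255]
    - [[0,0,0],[-0.001,0.001,0.112],255]
    - [[0,0,0],[-0.001,0.001,0.112],100]
    - [[0,0,0],[-0.001,0.001,0.112],100]
    - [[0,0,0],[-0.001,0.001,0.112],100]

```text
time: 29.45
position: [0.5781, 0.3104, 0.1015]
tool_rot: [-1.876, 2.519, -0.0]
ft_force: [-0.1, 0.2, 0.2]
grip_width: 0.593
```

```bash
python3 - <<'E'
from h import *
st();C,im=shot("wrist","wrist13")
E
```

```text
t 29.45 p [0.5781 0.3104 0.1015] yaw(y-axis) 2.851 x-axis -1.861 zdir [ 0.001  0.001 -1.   ] F [-0.1  0.2  0.2] w 0.593 q [-0.47  0.43 -0.08  1.59  0.03  1.12  2.29]
```

View pics/wrist13.png

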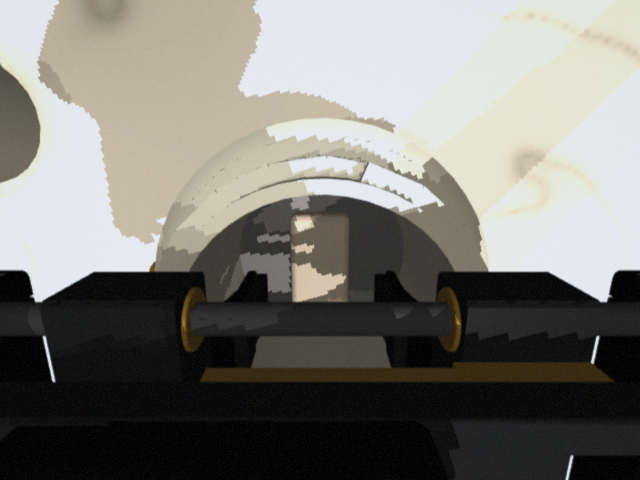

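step_arm:
  plan:
    - [[0,0,0],[0,0,-0.03],100]
    - [[0,0,0],[0,0,-0.07],100]
    - [[0,0,0],[0,0,-0.115],100]
    - [[0,0,0.18],[0.03,-0.003,-0.118],50]
    - [[0,0,0.36],[0.08,-0.008,-0.118],50]
    - [[0,0,0.54],[0.13,-0.012,-0.118],50]
    - [[0,0,0.72],[0.18,-0.017,-0.118],50]
    - [[0,0,0.9],[0.23,-0.022,-0.118],50]
    - [[0,0,1.08],[0.28,-0.026,-0.118],50]
    - [[0,0,1.26],[0.33,-0.031,-0.118],50]

```text
time: 30.75
position: [0.5124, -0.0164, 0.2192]
tool_rot: [-0.023, 3.14, 0.001]
ft_force: [0.7, -1.4, 0.6]
grip_width: 0.806
```

```bash
python3 - <<'E'
from h import *
shot("top");salts("top");go([.501,-.068,.22],1.55)
E
```

```text
0.82 [171. 232.  16.  16.] [0.5766 0.3047] [0.038 0.034] long yaw 1.228
0.72 [343. 324.  12.  23.] [ 0.3403 -0.1003] [0.034 0.059] long yaw -0.022
0.56 [242. 250.  18.  31.] [0.5126 0.1247] [0.037 0.059] long yaw -0.425
t 30.85 p [ 0.5118 -0.0219  0.2194] yaw(y-axis) 1.579 x-axis -3.134 zdir [ 0.001 -0.002 -1.   ] F [-0.2  0.6 -0.1] w 0.802 q [-0.23  0.04  0.23  1.83 -0.01  1.28  1.58]
shift [ 0.0112 -0.0461 -0.0005]
turn [-0.0023  0.0007  0.0288]
```

step_arm:
  plan:
    - [[0,0,0.03],[0.005,-0.025,0],50]
    - [[0,0,0.03],[0.01,-0.046,0],50]
    - [[0,0,0.03],[0.01,-0.046,0],50]
    - [[0,0,0.03],[0.01,-0.046,0],50]
    - [[0,0,0.03],[0.01,-0.046,0],50]
    - [[0,0,0.03],[0.01,-0.046,0],50]
    - [[0,0,0.03],[0.01,-0.046,0],50]
    - [[0,0,0.03],[0.01,-0.046,0],50]
    - [[0,0,0.03],[0.01,-0.046,0],50]
    - [[0,0,0.03],[0.01,-0.046,0],50]

```text
time: 32.1
position: [0.5037, -0.0611, 0.2188]
tool_rot: [0.016, 3.141, 0.0]
ft_force: [-0.6, -0.3, -0.0]
grip_width: 0.805
```

```bash
python3 - <<'E'
from h import *
shot("wrist","wrist14");salts("wrist");st()
E
```

```text
0.98 [292. 112.  40.  63.] [ 0.4341 -0.0692] [0.036 0.06 ] long yaw -0.031
0.71 [243.   0.  56.  72.] [ 0.3439 -0.0986] [0.055 0.037] long yaw 0.145
0.63 [283. 209.  70.  70.] [ 0.5286 -0.0639] [0.061 0.039] long yaw 0.899
0.18 [  2. 106. 215. 196.] [ 0.4959 -0.2671] [0.185 0.19 ] long yaw -1.543
t 32.20 p [ 0.5037 -0.0611  0.2188] yaw(y-axis) 1.561 x-axis 3.132 zdir [ 0.  0. -1.] F [0.4 0.2 0.2] w 0.807 q [-0.19  0.03  0.26  1.84 -0.01  1.28  1.64]
```

View pics/wrist14.png

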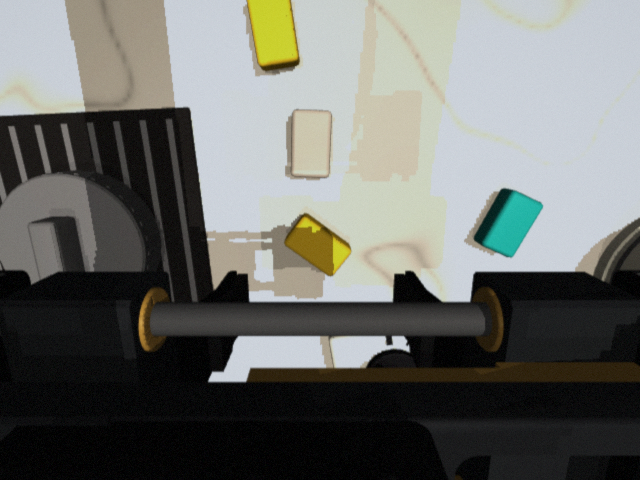

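step_arm:
  plan:
    - [[0,0,0.016],[0.03,-0.004,0.02],50]
    - [[0,0,0.016],[0.069,-0.0085,0.06],50]
    - [[0,0,0.016],[0.069,-0.0085,0.1],50]
    - [[0,0,0.016],[0.069,-0.0085,0.14],50]
    - [[0,0,0.016],[0.069,-0.0085,0.165],50]
    - [[0,0,0.016],[0.069,-0.0085,0.18],50]
    - [[0,0,0.016],[0.069,-0.0085,0.19],50]
    - [[0,0,0.016],[0.069,-0.0085,0.196],50]
    - [[0,0,0.016],[0.069,-0.0085,0.196],50]
    - [[0,0,0.016],[0.069,-0.0085,0.196],50]

```text
time: 33.45
position: [0.4353, -0.0689, 0.0233]
tool_rot: [0.041, 3.14, 0.0]
ft_force: [-0.5, 0.6, 0.1]
grip_width: 0.805
```

```bash
python3 - <<'E'
from h import *
shot("wrist","wrist15");go([.4345,-.069,.0225],1.545)
E
```

```text
t 33.50 p [ 0.4352 -0.0689  0.0233] yaw(y-axis) 1.545 x-axis 3.116 zdir [ 0.001  0.    -1.   ] F [-1.2  0.2  0.6] w 0.803 q [-0.17  0.12  0.28  2.19 -0.04  0.84  1.68]
shift [ 0.0007 -0.0002  0.0008]
turn [0.0001 0.0013 0.    ]
```

View pics/wrist15.png

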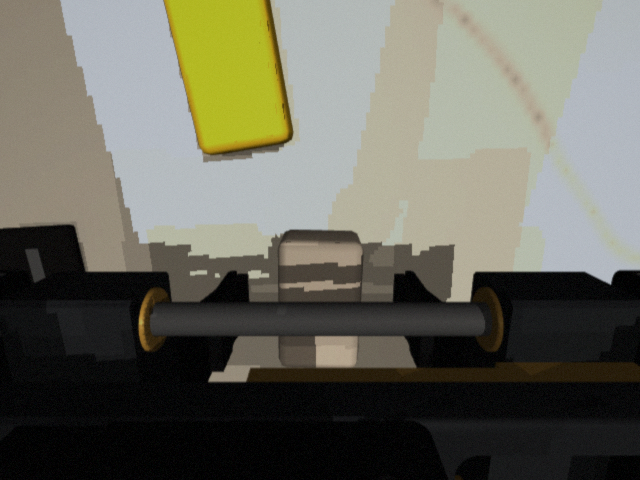

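step_arm:
  plan:
    - [[0,0,0],[0,0,0.0005],255]
    - [[0,0,0],[0,0,0.0005],255]
    - [[0,0,0],[0,0,0.0005],255]
    - [[0,0,0],[0,0,0.0005],255]
    - [[0,0,0],[0,0,0.0005],255]
    - [[0,0,0],[0,0,0.0005],255]
    - [[0,0,0],[0,0,-0.02],255]
    - [[0,0,0],[0,0,-0.06],255]
    - [[0,0,0],[0,0,-0.12],255]
    - [[0,0,0],[0,0,-0.18],255]
  squeeze: 35

```text
time: 34.75
position: [0.434, -0.0688, 0.2041]
tool_rot: [-0.041, -3.141, -0.0]
ft_force: [1.3, 0.2, -1.4]
grip_width: 0.412
```

```bash
python3 - <<'E'
from h import *
go([.577,.309,.215],2.85)
E
```

```text
t 34.75 p [ 0.434  -0.0688  0.2041] yaw(y-axis) 1.545 x-axis 3.116 zdir [-0.001  0.    -1.   ] F [ 1.3  0.2 -1.4] w 0.412 q [-0.19 -0.12  0.27  2.    0.03  1.26  1.61]
shift [-0.1332  0.3814 -0.0109]
turn [ 6.0000e-04 -6.0000e-04 -1.3051e+00]
```

step_arm:
  plan:
    - [[0,0,-0.07],[-0.01,0.029,-0.012],255]
    - [[0,0,-0.2],[-0.024,0.069,-0.012],255]
    - [[0,0,-0.35],[-0.04,0.114,-0.012],255]
    - [[0,0,-0.5],[-0.056,0.16,-0.012],255]
    - [[0,0,-0.65],[-0.072,0.206,-0.012],255]
    - [[0,0,-0.8],[-0.088,0.252,-0.012],255]
    - [[0,0,-0.95],[-0.104,0.298,-0.012],255]
    - [[0,0,-1.1],[-0.118,0.34,-0.012],255]
    - [[0,0,-1.25],[-0.128,0.368,-0.012],255]
    - [[0,0,-1.3],[-0.133,0.3815,-0.012],255]

```text
time: 36.0
position: [0.5761, 0.3119, 0.2124]
tool_rot: [1.873, -2.518, -0.003]
ft_force: [-0.1, -0.8, -0.7]
grip_width: 0.409
```

```bash
python3 - <<'E'
from h import *
shot("scene");C,im=shot("wrist","wrist16");go([.577,.309,.102],2.85)
E
```

```text
t 36.10 p [0.5765 0.3107 0.213 ] yaw(y-axis) 2.847 x-axis -1.866 zdir [-0.003 -0.    -1.   ] F [ 0.4 -0.1 -0.7] w 0.410 q [-0.5   0.35 -0.05  1.47  0.02  1.32  2.3 ]
shift [ 0.0014 -0.0012  0.111 ]
turn [ 0.0023 -0.0011 -0.0033]
```

View pics/wrist16.png

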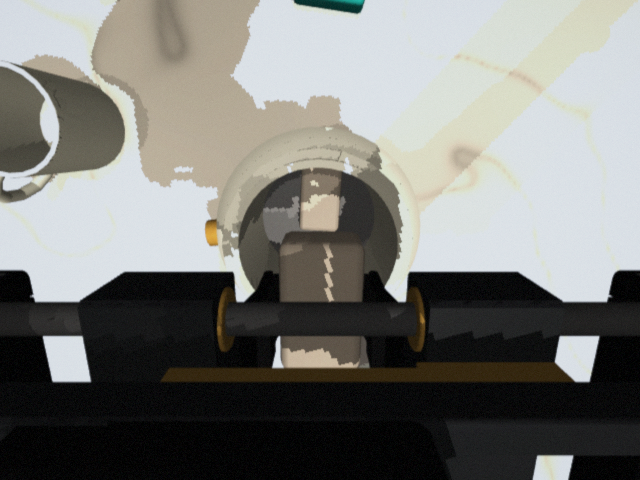

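step_arm:
  plan:
    - [[0,0,0],[0,0,0.02],255]
    - [[0,0,0],[0,0,0.045],255]
    - [[0,0,0],[0,0,0.07],255]
    - [[0,0,0],[0,0,0.09],255]
    - [[0,0,0],[0,0,0.105],255]
    - [[0,0,0],[0,0,0.111],255]
    - [[0,0,0],[0,0,0.111],255]
    - [[0,0,0],[0,0,0.111],100]
    - [[0,0,0],[0,0,0.111],100]
    - [[0,0,0],[0,0,0.111],100]

```text
time: 37.35
position: [0.5778, 0.3093, 0.1045]
tool_rot: [-1.868, 2.524, -0.0]
ft_force: [-0.2, 0.1, -0.2]
grip_width: 0.589
```

step_arm:
  plan:
    - [[0,0,0],[0,0,0],100]
    - [[0,0,0],[0,0,-0.03],100]
    - [[0,0,0],[0,0,-0.07],100]
    - [[0,0,0],[0,0,-0.12],100]
    - [[0,0,0],[-0.01,0,-0.16],60]
    - [[0,0,0],[-0.03,0,-0.18],60]
    - [[0,0,0],[-0.05,0,-0.18],60]
    - [[0,0,0],[-0.06,0,-0.18],60]
    - [[0,0,0],[-0.06,0,-0.18],60]
    - [[0,0,0],[-0.06,0,-0.18],60]

```text
time: 38.6
position: [0.595, 0.3654, 0.2833]
tool_rot: [1.867, -2.525, 0.001]
ft_force: [-0.3, 0.1, -0.8]
grip_width: 0.765
```

```bash
python3 - <<'E'
from h import *
st();C,im=shot("wrist","wrist17");C,im=shot("scene","scene17");C,im=shot("top","top17")
E
```

```text
t 38.60 p [0.595  0.3654 0.2833] yaw(y-axis) 2.844 x-axis -1.868 zdir [-0.001 -0.001 -1.   ] F [-0.3  0.1 -0.8] w 0.765 q [-0.55  0.41 -0.06  1.25  0.02  1.49  2.24]
```

View pics/wrist17.png

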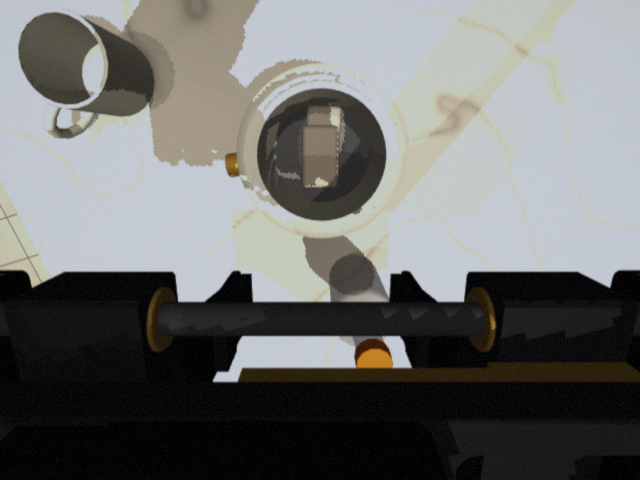

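View pics/scene17.png

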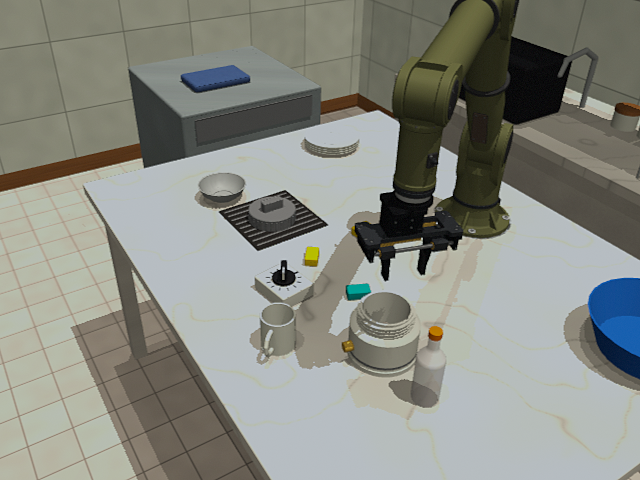

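View pics/top17.png

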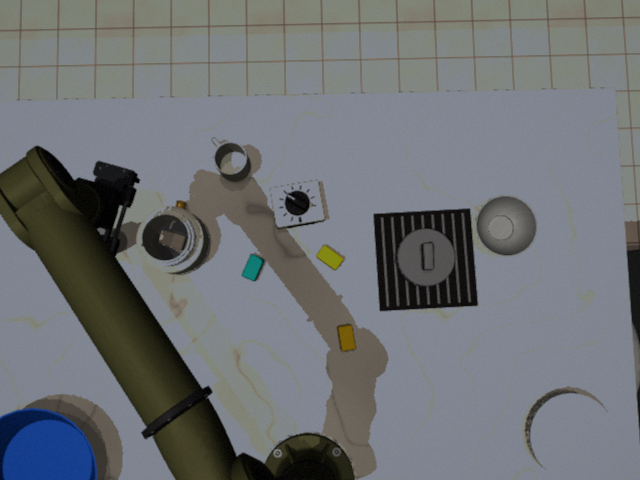

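step_arm:
  plan:
    - [[0,0,0.15],[0.02,-0.006,0],60]
    - [[0,0,0.33],[0.045,-0.015,0],60]
    - [[0,0,0.51],[0.075,-0.025,0],60]
    - [[0,0,0.69],[0.105,-0.034,0],60]
    - [[0,0,0.87],[0.135,-0.044,0],60]
    - [[0,0,1.05],[0.165,-0.054,0],60]
    - [[0,0,1.23],[0.195,-0.064,0],60]
    - [[0,0,1.41],[0.22,-0.072,0],60]
    - [[0,0,1.59],[0.24,-0.079,0],60]
    - [[0,0,1.77],[0.252,-0.083,0],60]

```text
time: 40.0
position: [0.6007, 0.099, 0.2842]
tool_rot: [0.783, 3.042, 0.0]
ft_force: [-0.8, -0.0, 1.3]
grip_width: 0.763
```

```bash
python3 - <<'E'
from h import *
C,im=shot("top");crop(im,240,160,340,235,"top18");go([.616,-.036,.225],-.73)
E
```

```text
t 40.05 p [0.6008 0.0972 0.2842] yaw(y-axis) 1.059 x-axis 2.630 zdir [ 0.001 -0.001 -1.   ] F [ 0.5 -2.4  0.7] w 0.760 q [-0.44  0.22  0.28  1.51 -0.06  1.43  0.9 ]
shift [-0.0784 -0.1087  0.0594]
turn [6.0000e-04 1.6000e-03 1.7895e+00]
```

View pics/top18.png

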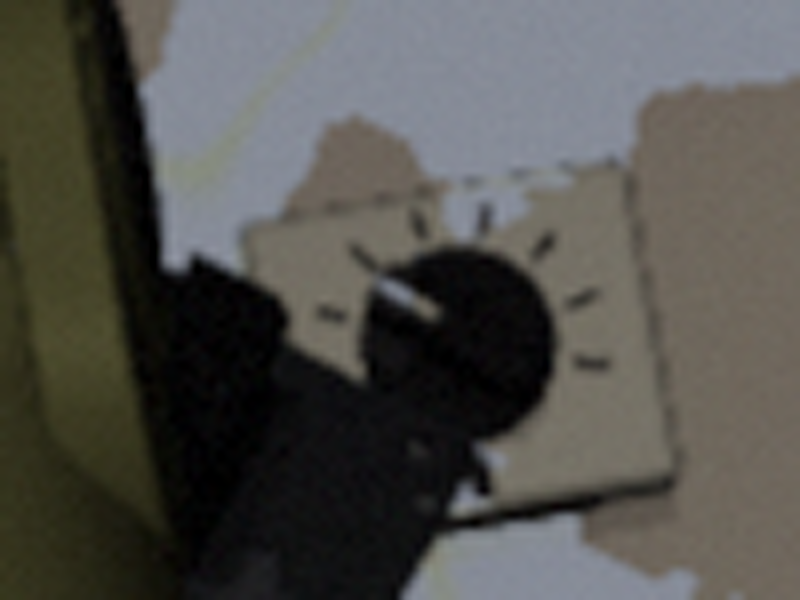

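step_arm:
  plan:
    - [[0,0,0.15],[-0.008,-0.01,0],60]
    - [[0,0,0.32],[-0.018,-0.025,0],60]
    - [[0,0,0.49],[-0.03,-0.042,0],60]
    - [[0,0,0.66],[-0.042,-0.058,0],60]
    - [[0,0,0.83],[-0.053,-0.074,0.01],60]
    - [[0,0,1.0],[-0.065,-0.09,0.02],60]
    - [[0,0,1.17],[-0.075,-0.104,0.04],60]
    - [[0,0,1.34],[-0.0785,-0.1085,0.055],60]
    - [[0,0,1.51],[-0.0785,-0.1085,0.06],60]
    - [[0,0,1.56],[-0.0785,-0.1085,0.06],60]

```text
time: 41.3
position: [0.6177, -0.0314, 0.2231]
tool_rot: [-2.689, -1.623, 0.001]
ft_force: [-0.5, -1.0, 0.8]
grip_width: 0.764
```

```bash
python3 - <<'E'
from h import *
C,im=shot("wrist","wrist19");st()
for l,z in(("counter",.08),("counter_base",.04)):
  for d in ctrl.cut_out("wrist",l)[:2]:
    w=unproj(C,poly(d['pixels']),z)[:,:2].astype(np.float32);print(l,d['score'],d['rect'],cv2.minAreaRect(w))
st()
E
```

```text
t 41.35 p [ 0.6179 -0.0313  0.2235] yaw(y-axis) -0.486 x-axis 1.085 zdir [-0.  0. -1.] F [0.1 0.2 0.2] w 0.762 q [-0.42  0.28  0.52  1.58 -0.14  1.32 -0.37]
counter_base 0.93 [261.7, 63.0, 162.7, 176.0] ((0.6622902750968933, 0.011827223002910614), (0.1008896678686142, 0.12060406059026718), 8.934041023254395)
t 41.45 p [ 0.6181 -0.0313  0.2239] yaw(y-axis) -0.482 x-axis 1.089 zdir [ 0.  0. -1.] F [ 0.5 -0.3 -0.3] w 0.766 q [-0.42  0.28  0.52  1.58 -0.14  1.32 -0.36]
```

View pics/wrist19.png

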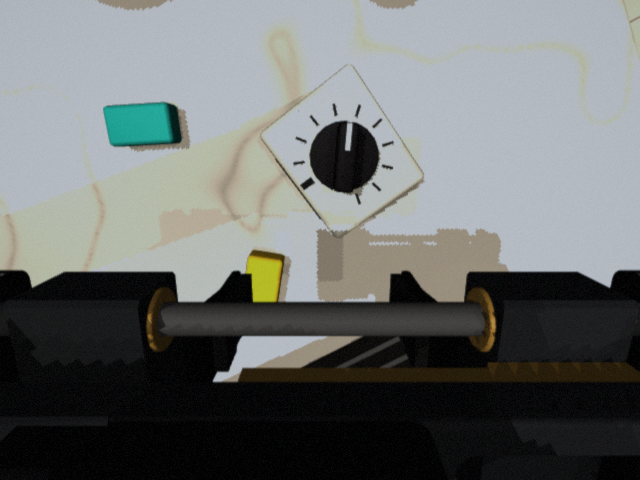

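```bash
python3 - <<'E'
from h import *
im=cv2.imread("pics/wrist19.png");crop(im,290,100,410,190,"knob19")
E
```

```text
(no output)
```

View pics/knob19.png

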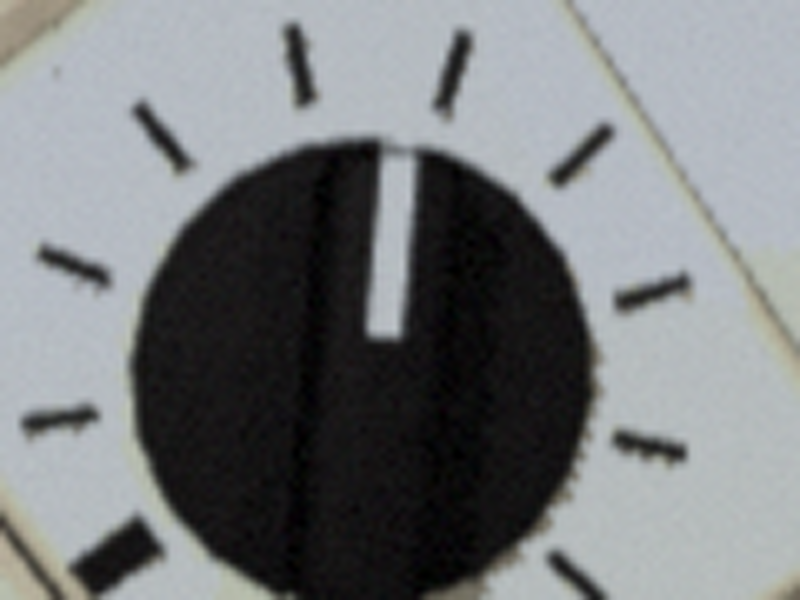

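```bash
python3 - <<'E'
from h import *
C=cal("wrist")
w=unproj(C,[[350,122.5],[347.45,151]],.081);d=w[0]-w[1];print(w,'pointer yaw',np.arctan2(d[1],d[0]))
a=np.arctan2(d[1],d[0])-np.pi;print('v',.157-a)
go([.661,.0125,.073],a+np.pi/2)
E
```

```text
[[0.67735343 0.03389393 0.081     ]
 [0.66626957 0.0160366  0.081     ]] pointer yaw 1.015302287739453
v 2.2832903658503403
t 41.45 p [ 0.6181 -0.0313  0.2239] yaw(y-axis) -0.482 x-axis 1.089 zdir [ 0.  0. -1.] F [ 0.5 -0.3 -0.3] w 0.766 q [-0.42  0.28  0.52  1.58 -0.14  1.32 -0.36]
shift [0.0587 0.0177 0.1509]
turn [ 0.     -0.0004  0.0734]
```

step_arm:
  plan:
    - [[0,0,0.073],[0.03,0.01,0.02],60]
    - [[0,0,0.073],[0.058,0.0185,0.05],60]
    - [[0,0,0.073],[0.058,0.0185,0.07],60]
    - [[0,0,0.073],[0.058,0.0185,0.09],60]
    - [[0,0,0.073],[0.058,0.0185,0.11],60]
    - [[0,0,0.073],[0.058,0.0185,0.13],60]
    - [[0,0,0.073],[0.058,0.0185,0.145],60]
    - [[0,0,0.073],[0.058,0.0185,0.151],60]
    - [[0,0,0.073],[0.058,0.0185,0.151],60]
    - [[0,0,0.073],[0.058,0.0185,0.151],60]

```text
time: 42.7
position: [0.6622, 0.0111, 0.0736]
tool_rot: [2.747, 1.524, 0.002]
ft_force: [-0.2, 0.3, -0.1]
grip_width: 0.767
```

```bash
python3 - <<'E'
from h import *
C,im=shot("wrist","wrist20");go([.6615,.0115,.073],-.556)
E
```

```text
t 42.75 p [0.6622 0.0111 0.0737] yaw(y-axis) -0.558 x-axis 1.013 zdir [ 0.002  0.    -1.   ] F [ 0.3 -0.4 -0.1] w 0.761 q [-0.42  0.5   0.47  1.62 -0.25  1.08 -0.44]
shift [-0.0001 -0.0008  0.0007]
turn [ 0.0013 -0.001  -0.0019]
```

View pics/wrist20.png

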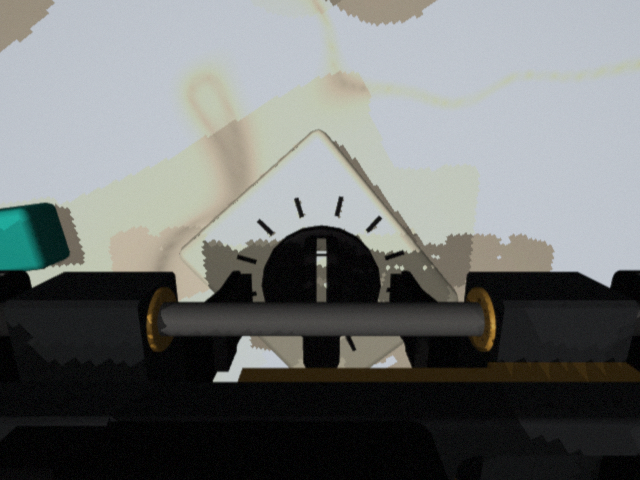

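Aligned and centred (the bar at column 321). Grip it with moderate force.

step_arm:
  plan:
    - [[0,0,0],[0,0,0],255]
    - [[0,0,0],[0,0,0],255]
    - [[0,0,0],[0,0,0],255]
    - [[0,0,0],[0,0,0],255]
    - [[0,0,0],[0,0,0],255]
    - [[0,0,0],[0,0,0],255]
    - [[0,0,0],[0,0,0],255]
    - [[0,0,0],[0,0,0],255]
    - [[0,0,0],[0,0,0],255]
    - [[0,0,-0.05],[0,0,0],255]
  squeeze: 30

```text
time: 44.0
position: [0.6622, 0.0107, 0.0728]
tool_rot: [2.707, 1.593, 0.002]
ft_force: [4.3, -1.8, -3.0]
grip_width: 0.186
```

```bash
python3 - <<'E'
from h import *
s,_=st();print(s['torque'])
E
```

```text
t 44.00 p [0.6622 0.0107 0.0728] yaw(y-axis) -0.507 x-axis 1.064 zdir [ 0.001 -0.001 -1.   ] F [ 4.3 -1.8 -3. ] w 0.186 q [-0.41  0.5   0.46  1.62 -0.24  1.08 -0.39]
[-0.42649674 -0.8284396  -0.03045854]
```

step_arm:
  plan:
    - [[0,0,-0.14],[0,0,0],255]
    - [[0,0,-0.28],[0,0,0],255]
    - [[0,0,-0.42],[0,0,0],255]
    - [[0,0,-0.56],[0,0,0],255]
    - [[0,0,-0.7],[0,0,0],255]
    - [[0,0,-0.84],[0,0,0],255]
    - [[0,0,-0.98],[0,0,0],255]
    - [[0,0,-1.12],[0,0,0],255]
    - [[0,0,-1.26],[0,0,0],255]
    - [[0,0,-1.4],[0,0,0],255]

```text
time: 45.25
position: [0.6634, 0.011, 0.0728]
tool_rot: [1.038, 2.961, 0.002]
ft_force: [8.5, -0.8, -6.7]
grip_width: 0.183
```

```bash
python3 - <<'E'
from h import *
s,_=st();print(s['torque']);C,im=shot("wrist","wrist21")
E
```

```text
t 45.25 p [0.6634 0.011  0.0728] yaw(y-axis) 0.896 x-axis 2.467 zdir [ 0.004 -0.    -1.   ] F [ 8.5 -0.8 -6.7] w 0.183 q [-0.2   0.47  0.19  1.61 -0.1   1.07  0.91]
[-0.15685661 -1.69206516 -0.13411024]
```

View pics/wrist21.png

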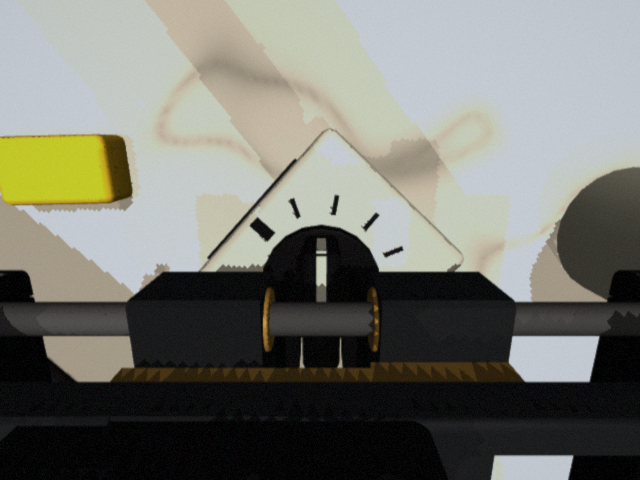

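step_arm:
  plan:
    - [[0,0,-0.12],[-0.001,0.001,0],255]
    - [[0,0,-0.24],[-0.001,0.001,0],255]
    - [[0,0,-0.36],[-0.001,0.001,0],255]
    - [[0,0,-0.48],[-0.001,0.001,0],255]
    - [[0,0,-0.58],[-0.001,0.001,0],255]
    - [[0,0,-0.66],[-0.001,0.001,0],255]
    - [[0,0,-0.72],[-0.001,0.001,0],255]
    - [[0,0,-0.76],[-0.001,0.001,0],255]
    - [[0,0,-0.76],[-0.001,0.001,0],255]
    - [[0,0,-0.76],[-0.001,0.001,0],255]

```text
time: 46.55
position: [0.6637, 0.0117, 0.0728]
tool_rot: [-0.128, 3.137, 0.0]
ft_force: [5.1, 0.1, -3.8]
grip_width: 0.182
```

```bash
python3 - <<'E'
from h import *
s,_=st();print(s['torque'])
E
```

```text
t 46.55 p [0.6637 0.0117 0.0728] yaw(y-axis) 1.653 x-axis -3.060 zdir [ 0.002  0.    -1.   ] F [ 5.1  0.1 -3.8] w 0.182 q [-0.1   0.47  0.05  1.6  -0.03  1.07  1.61]
[ 0.02042566 -1.18840192  0.0653404 ]
```

step_arm:
  plan:
    - [[0,0,-0.01],[0,0,0],255]
    - [[0,0,-0.02],[0,0,0],255]
    - [[0,0,-0.03],[0,0,0],255]
    - [[0,0,-0.04],[0,0,0],255]
    - [[0,0,-0.05],[0,0,0],255]
    - [[0,0,-0.06],[0,0,0],255]
    - [[0,0,-0.07],[0,0,0],255]
    - [[0,0,-0.08],[0,0,0],255]
    - [[0,0,-0.09],[0,0,0],255]
    - [[0,0,-0.09],[0,0,0],255]

```text
time: 47.8
position: [0.6637, 0.0117, 0.0728]
tool_rot: [-0.266, 3.128, 0.001]
ft_force: [5.1, 1.1, -4.5]
grip_width: 0.185
```

```bash
python3 - <<'E'
from h import *
s,_=st();print(s['torque']);C,im=shot("wrist","wrist22")
E
```

```text
t 47.80 p [0.6637 0.0117 0.0728] yaw(y-axis) 1.741 x-axis -2.972 zdir [ 0.002  0.001 -1.   ] F [ 5.1  1.1 -4.5] w 0.185 q [-0.08  0.47  0.04  1.6  -0.02  1.07  1.7 ]
[ 0.22236514 -1.20488587 -0.61867492]
```

View pics/wrist22.png

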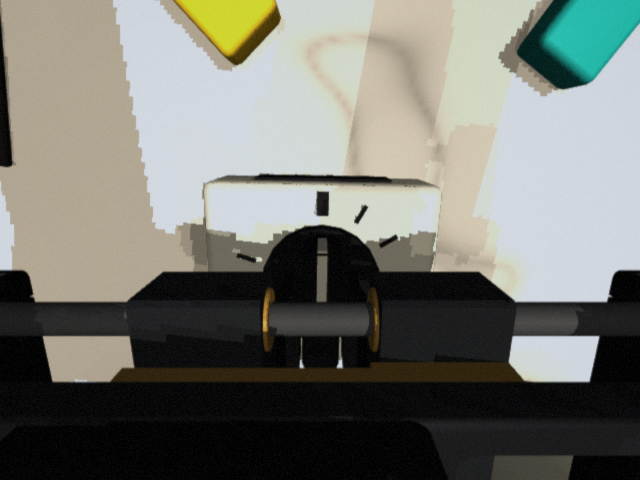

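step_arm:
  plan:
    - [[0,0,-0.01],[0,0,0],255]
    - [[0,0,-0.02],[0,0,0],255]
    - [[0,0,-0.03],[0,0,0],255]
    - [[0,0,-0.04],[0,0,0],255]
    - [[0,0,-0.04],[0,0,0],255]
    - [[0,0,-0.04],[0,0,0],255]
    - [[0,0,-0.04],[0,0,0],255]
    - [[0,0,-0.04],[0,0,0],255]
    - [[0,0,-0.04],[0,0,0],255]
    - [[0,0,-0.04],[0,0,0],255]

```text
time: 49.1
position: [0.6634, 0.0117, 0.0728]
tool_rot: [-0.329, 3.123, 0.001]
ft_force: [5.7, 0.2, -4.2]
grip_width: 0.188
```

```bash
python3 - <<'E'
from h import *
s,_=st();print(s['torque'])
E
```

```text
t 49.10 p [0.6634 0.0117 0.0728] yaw(y-axis) 1.781 x-axis -2.931 zdir [ 0.001  0.001 -1.   ] F [ 5.7  0.2 -4.2] w 0.188 q [-0.08  0.47  0.03  1.6  -0.02  1.07  1.73]
[ 0.29655168 -1.08543538 -0.68424835]
```

step_arm:
  plan:
    - [[0,0,0],[0,0,0],60]
    - [[0,0,0],[0,0,0],60]
    - [[0,0,0],[0,0,0],60]
    - [[0,0,0],[0,0,0],60]
    - [[0,0,0],[0,0,-0.02],60]
    - [[0,0,0],[0,0,-0.05],60]
    - [[0,0,0],[0,0,-0.09],60]
    - [[0,0,0],[-0.03,0,-0.13],60]
    - [[0,0,0],[-0.055,0,-0.15],60]
    - [[0,0,0],[-0.062,0,-0.15],60]

```text
time: 50.35
position: [0.7256, 0.0249, 0.2263]
tool_rot: [-0.332, 3.119, 0.0]
ft_force: [-0.2, -0.3, -0.9]
grip_width: 0.764
```

```bash
python3 - <<'E'
from h import *
st();C,im=shot("wrist","wrist23");crop(im,220,60,420,210,"knob23");C,im=shot("top","top23");C,im=shot("scene","scene23")
E
```

```text
t 50.35 p [0.7256 0.0249 0.2263] yaw(y-axis) 1.783 x-axis -2.930 zdir [ 0.005  0.001 -1.   ] F [-0.2 -0.3 -0.9] w 0.764 q [-0.09  0.48  0.03  1.26 -0.02  1.39  1.72]
```

View pics/knob23.png

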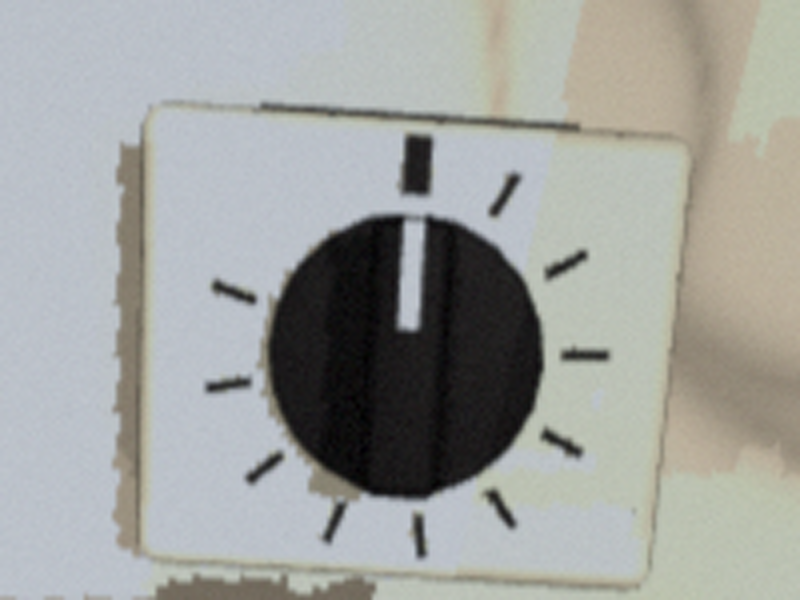

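View pics/top23.png

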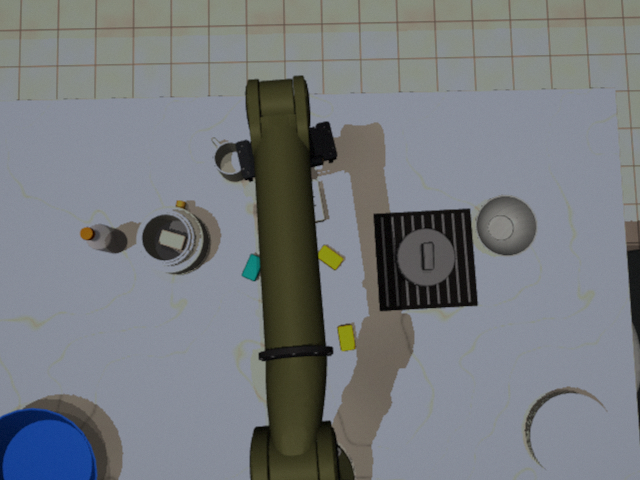

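View pics/scene23.png

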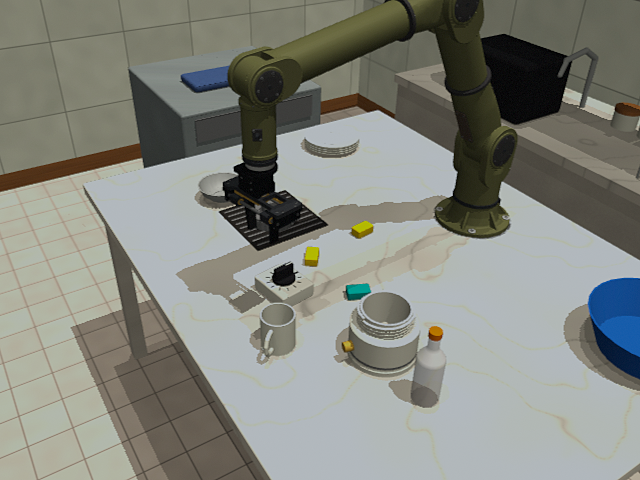

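```bash
python3 -c "
from h import *
st();print(ctrl.close_job())"
```

```text
t 50.50 p [0.7226 0.0241 0.2216] yaw(y-axis) 1.782 x-axis -2.930 zdir [-0.003 -0.    -1.   ] F [ 0.5 -1.  -0.9] w 0.769 q [-0.09  0.49  0.04  1.27 -0.02  1.39  1.72]
the job is handed in; nothing more can be done
None
```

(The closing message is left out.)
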